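# Lay up the raclette grill and switch it on

### The job

Get the raclette grill ready for supper: push the drip tray fully in, bed the stone and the ribbed griddle plate flat and square in the pockets of its top frame, each in the pocket made to its size, and slide every pan that is out on the worktop fully home into a bay of its own, handle straight out. Only when everything is in place, turn the dial clockwise all the way to full. Leave the glass and the pepper mill where they stand.

Things in the scene. Friction and masses are not known exactly. Their poses are not given: they have to be found in the camera images.
- grill: the raclette table grill, fixed: 100 mm deep (x), 320 wide (y), 90 high. Origin: middle of its underside; x to its rear, y to its left, z up. Its open front (-x) with four pan bays faces the robot, turned up to 0.15 rad. On top a dark frame 90 mm above the worktop with two rectangular pockets, and at its right end a panel with the dial
- stone_seat (a point): middle of the floor of the longer, left pocket in the top frame, 123 mm (y) by 63 mm (x), 8 mm deep: 82 mm above the worktop, axes as the grill's. The stone's origin comes here when seated
- griddle_seat (a point): middle of the floor of the shorter pocket right of it, 93 mm (y) by 63 mm (x), 8 mm deep: 82 mm above the worktop, axes as the grill's. The griddle plate's origin comes here when seated
- drip_tray (a joint): the grill's flat aluminium drip tray, in the slot under the bays, 292 mm wide: 0 fully in, up to 0.06 m pulled out of the front; slides along the grill's x (about 2 N) and stays where it is left; it does not come out
- tray_tab (a point): where to grip the tray's handle, a straight tongue 10 mm wide (y), 17 high, that stands 55 mm out (-x) from the middle of the tray's front edge: 10 mm from its tip, 21 mm above the worktop (top of the tongue at 30 mm), 48 mm before the grill's front when the tray is in; axes as the grill's
- dial (a joint): the grill's dial: 0 off, 1.4 rad full (a stop); grows as it turns clockwise seen from above; stays where it is left, turns lightly (0.03 N m)
- dial_grip (a point): on the upright axis of the dial, at the height to grip, 127 mm above the worktop. The dial has an upright bar, 36 mm long, 14 mm wide, its top 7 mm above and its foot 23 mm below this point; the point turns with it and the bar lies along the point's x (at 0 that is the grill's x)
- stone: a grey stone grilling block 120 mm long (its y), 60 wide (x), 28 high, 0.52 kg. Origin: middle of its underside, z up. Either way round is the same. Seated it stands 20 mm proud of the frame, so grip it at least 11 mm above its underside
- griddle: a cast aluminium griddle plate, ribs on top, 90 mm long (its y), 60 wide (x), 28 high, 0.36 kg. Origin: middle of its underside, z up. Either way round is the same. Seated it stands 20 mm proud of the frame, so grip it at least 11 mm above its underside
- bay1 (a point): grill's leftmost bay: where a pan's origin is when pushed fully in against the rear stop, on the bay's floor 35 mm above the worktop, 35 mm behind the grill's front; axes as the grill's. Every bay: 70 mm clear width, roof 27 mm above the floor, guide ribs 8 mm high at the sides, bays 76 mm apart. The grip of a pan that is home is 58 mm before the grill's front
- bay2 (a point): the same point of bay 2, counted from the grill's left
- bay3 (a point): the same point of bay 3, counted from the grill's left
- bay4 (a point): the same point of bay 4, counted from the grill's left (the rightmost)
- pan1: a square steel raclette pan with a wooden handle: 76 mm long (x), 64 wide, 13 high. Origin: middle of the square pan's underside; x points away from the handle, z up. Handle: straight bar along -x, 14 mm wide, 16 high, from 60 to 130 mm behind the origin, middle line 30 mm above the underside. 0.15 kg, mostly the square. Two to four identical pans are there; an absent one reads None throughout
- pan1_grip (a point): gripping point in the middle of that pan's handle: 93 mm behind the pan's origin and 30 mm above its underside
- pan2: another such pan, as pan1
- pan2_grip (a point): gripping point in the middle of that pan's handle: 93 mm behind the pan's origin and 30 mm above its underside
- pan3: another such pan, as pan1
- pan3_grip (a point): gripping point in the middle of that pan's handle: 93 mm behind the pan's origin and 30 mm above its underside
- pan4: another such pan, as pan1
- pan4_grip (a point): gripping point in the middle of that pan's handle: 93 mm behind the pan's origin and 30 mm above its underside
- tumbler: a clear glass, 81 mm wide, 92 high; it stands by and stays where it is. Origin: centre of its underside
- pepper_mill: a wooden pepper mill, 58 mm wide, 150 high; it stands by and stays where it is. Origin: centre of its underside
Not all that is in view belongs to the job. Leave any orange look-alike of the griddle alone.

How it is judged:
By the outcome, as a careful person would: the job done as asked, in the order asked, and still so for the second after the job is handed in, with the robot touching nothing.
Of pan1, pan2, pan3, pan4 only 2 to 4 are there at a start; the rules pass over those that are not, and their reading is None.
At some moment in a run one of stone, griddle, pan1, pan2, pan3, pan4 may be knocked a few centimetres aside while the robot is not near it.
Once in a run the grip may slacken for a moment while it holds something.
It also fails if it takes over 210 s, if anything falls off the work surface, if the arm or the gripper's body presses on something with over 40 N, if the wrist force passes 120 N, or if a joint passes its speed limit or range.

### The arm

A 6-joint arm with a two-finger parallel gripper is mounted at the origin on a cart in front of the work surface, level with it; the furniture and walls round the work are solid. World frame = base frame: x ahead of the robot, y to its left, z up, the work surface at z = 0. Lengths are in m, angles in rad, forces in N, time in s.
With the tool pointing down it reaches from about 0.25 to 0.8 m from the base axis. Payload 3.9 kg.
Tool frame: the origin (TCP) lies midway between the tips of the shut fingers; the grasp point (between the pads) lies 19 mm behind it; z points along the fingers, y is the line along which they close (so a half turn about z gives the same grasp; the last joint's range is limited). The gripper opens to 85 mm and grips with 20 to 120 N. Pads are 22 mm wide; open, the fingers measure 114 mm over their backs; the gripper's body (76 mm by 85 mm) begins 54 mm behind the grasp point. The pads swing forward as they close: fully open they stand 13 mm farther back than shut.
Start: joints at [-1.129, 0.26, -0.138, 1.173, 0, 1.571], TCP at [0.224, -0.475, 0.231] pointing down, gripper open.
Joint ranges: [-2.78, 2.78], [-0.83, 1.72], [-1.28, 1.37], [-1.9, 2.12], [-1.57, 1.48], [-3.14, 3.14]. Speed limits (rad/s): [2.57, 2.57, 3.14, 3.14, 3.14, 3.14].

### API

Orientations are given as a rotation vector (axis times angle).
In Python, from cell import bot gives the robot as it stands.
- The arm moves only by the tool jog_arm, never from a script. Its argument "deltas" is a list of rows, each a list of 7 numbers: the shift along the tool's x, y, z as a fraction of full scale, then the turn, a rotation vector about the tool's x, y, z as a fraction of full scale, then the opening, from 0 (shut) to 1 (fully open). A call has 1 to 8 rows; each row is the pose to reach, as a shift and turn from the pose commanded when the call began, along the tool's axes at that moment, turning the shorter way round; what a row does not reach only later rows make up. Full scale, the value 1, is 0.1 m for a shift and pi rad for a turn. A row lasts 1/10 s, in which the tool goes at most 50 mm and 8.59 degrees, less where a joint would pass 70% of its speed; a pose out of reach is approached as far as the arm can. A call with a number of a shift or a turn outside -1 to 1 is refused whole. A call with a gripper value outside its range is refused whole. The fingers move at their own pace and stop on an object; the grip force is fixed at half the most. Time passes only in rows, so rows that repeat a pose let the fingers close. It gives the time, the measured TCP pose, the force, the opening and the grip force at its end, in the units of the state.
- bot.state(): the state, without advancing time (a new reading comes with each control period).
- bot.get_image(name): name is "side" or "top"; returns the picture (400x640x3 uint8, red, green, blue); there is no depth.
- bot.get_calibration(name): a dict with "fx", "fy", "cx", "cy" (pixels), "k1" (the pictures are not rectified: a ray, as slopes to the right and down, at radius r is drawn at 1 + k1 r^2 times it, then the intrinsics apply), "R" (3x3) and "t" (3): a world point X has camera coordinates R X + t. Camera axes: x right, y down, z forward; pixel columns grow to the right and rows downward; lengths in m; the calibration is good to about 2 mm. A picture is of the moment at which its call begins. get_calibration takes no time and is no camera call.
- bot.job_done(): hands the job in; it is judged then, once.
The state is a dict: "time_s": time; "joints": joint angles; "dq": joint speeds; "tau": joint torques, N m; "position": TCP position; "orientation": TCP orientation; "ft_force": force on the tool from outside, world axes, zero at the start; "moment": the same for the moment, N m; "finger_gap": opening from 0.0 (shut) to 1.0 (fully open); "grip_force": force on a finger pad.
Only numpy, scipy, OpenCV 4.12 (cv2) and the standard library are available. Lean on these libraries where they do the work, as an engineer would, in place of code of your own. Each camera call takes 0.05 s, during which the arm holds its last target. There are 200 camera calls.

## Working session

There is one attempt and no reset: what is moved stays moved. The work goes in short steps, Python scripts to look and compute and a tool call to move; the robot and the scene stay as the last step left them, time stands still between calls to the robot, and variables do not carry over. Pictures are saved under pics/ and viewed, at most 16 in all, crops included, and the job is handed in when it is done.

Besides the shell and the picture viewer there is one more tool, called after "Call:" as name([rows], argument=value, ...), one row to a line, values as JSON. jog_arm: Moves the arm, as the interface text tells. Its arguments: {"type":"object","properties":{"deltas":{"type":"array"}},"required":["deltas"]}

```bash
ls; mkdir -p pics; python3 - <<'E'
from cell import bot
import cv2
for n in("top","side"):
    cv2.imwrite(f"pics/{n}0.png",bot.get_image(n)[:,:,::-1]); c=bot.get_calibration(n); print(n,c)
print(bot.state())
E
```

```text
pics
top {'fx': 390.80437857959726, 'fy': 390.80437857959726, 'cx': 325.05192269493756, 'cy': 201.5437793435836, 'k1': 0.006270828997528859, 'R': array([[ 0.02192505, -0.99964699,  0.01500593],
       [-0.98732926, -0.02400952, -0.15685815],
       [ 0.15716306, -0.01137667, -0.98750714]]), 't': array([-0.02189706,  0.54319647,  1.11231317])}
side {'fx': 506.98707011987585, 'fy': 506.98707011987585, 'cx': 326.58404152961356, 'cy': 206.0246089314355, 'k1': -0.16441344012819759, 'R': array([[ 0.88763401, -0.46040553,  0.01151572],
       [-0.28409826, -0.56706186, -0.77312937],
       [ 0.36248316,  0.68298433, -0.63414381]]), 't': array([-0.50293625,  0.23476871,  1.60318015])}
{'time_s': 0.1, 'joints': array([-1.12903726e+00,  2.60635638e-01, -1.39285153e-01,  1.17271241e+00,
       -1.80019798e-05,  1.57082330e+00]), 'dq': array([-0.00189345, -0.00137978,  0.00375599,  0.00072829, -0.00281413,
        0.0003597 ]), 'tau': array([ 7.40031301e-04, -4.06509769e+01,  2.54526794e+01,  1.00667460e-02,
        1.55598764e-04, -4.83632334e-06]), 'position': array([ 0.22417399, -0.47402317,  0.23052202]), 'orientation': array([-3.06353243e+00, -6.87851757e-01,  6.59397428e-04]), 'ft_force': array([-0.11697589, -0.24762273,  0.60578224]), 'moment': array([-0.01466445,  0.01046007, -0.03110629]), 'grip_force': 0.0, 'finger_gap': 0.9983781693035988}
```

View pics/top0.png

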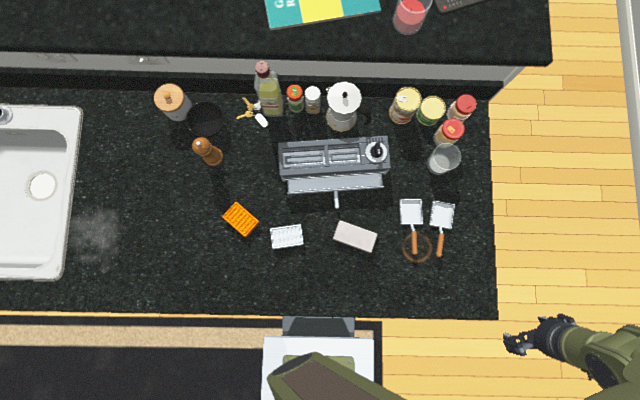

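View pics/side0.png

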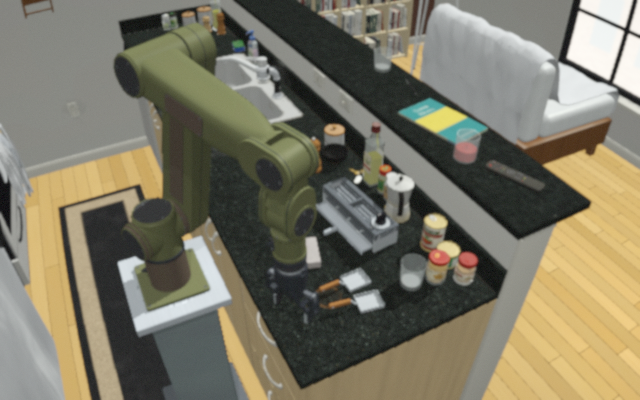

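The top view shows the grill at about (335,157) with its tray out, the griddle at (286,236), the stone at (355,236) and two pans at (411,212) and (442,215). The mill is at (208,152), the glass at (445,158), and the orange look-alike at (240,219). Next I'll magnify it.

```bash
python3 - <<'E'
from cell import bot
import cv2,numpy as np
ims=[bot.get_image("top").astype(float) for _ in range(4)]
m=np.mean(ims,0); np.save("top.npy",m); print(np.std(np.array(ims)-m))
m=m[:,:,::-1]
c=m[130:200,265:400]; cv2.imwrite("pics/c1.png",cv2.resize(c,None,fx=5.9,fy=5.9,interpolation=cv2.INTER_CUBIC))
c=m[190:270,260:460]; cv2.imwrite("pics/c2.png",cv2.resize(c,None,fx=4,fy=4,interpolation=cv2.INTER_CUBIC))
E
```

```text
2.751414453356787[ WARN:0@3.961] global loadsave.cpp:1063 imwrite_ Unsupported depth image for selected encoder is fallbacked to CV_8U.
```

View pics/c1.png

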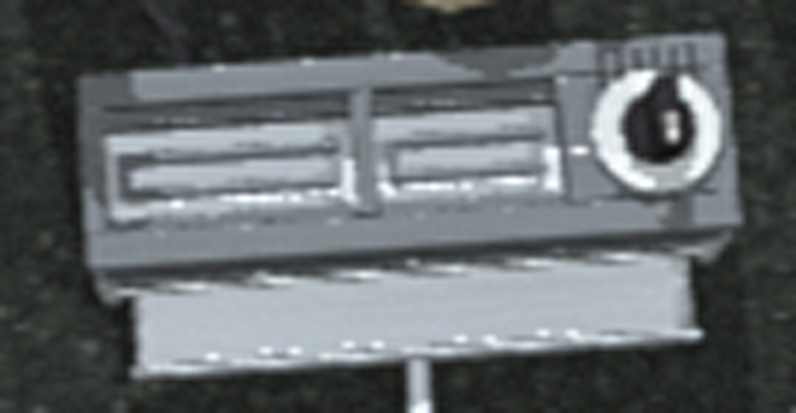

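View pics/c2.png

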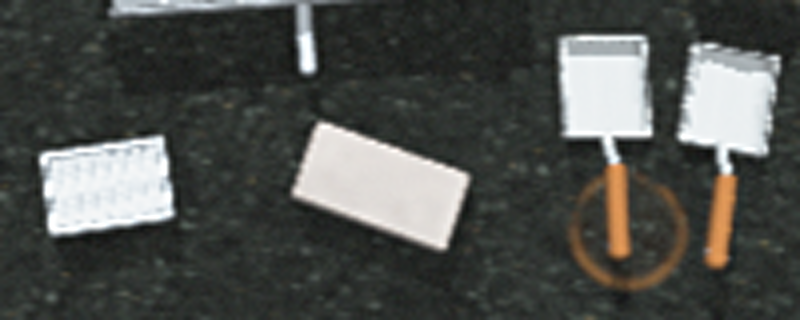

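c1 shows the pocket rims: left pocket about x 103–352, right pocket 372–558, dial centre at (657,128), and the tray out. c2 shows the griddle, the stone and two pans with clear corners. The brown ring is only a mark on the worktop. I'll fit poses from these corners.

```bash
cat > h.py <<'E'
import numpy as np,cv2
from cell import bot
from scipy.optimize import least_squares
from scipy.spatial.transform import Rotation as Ro
def proj(X,cam="top"):
    c=bot.get_calibration(cam);K=np.array([[c["fx"],0,c["cx"]],[0,c["fy"],c["cy"]],[0,0,1]])
    return cv2.projectPoints(np.asarray(X,float).reshape(-1,1,3),cv2.Rodrigues(c["R"])[0],c["t"],K,np.array([c["k1"],0,0,0.]))[0][:,0]
def back(uv,z,cam="top"):
    c=bot.get_calibration(cam);K=np.array([[c["fx"],0,c["cx"]],[0,c["fy"],c["cy"]],[0,0,1]])
    n=cv2.undistortPoints(np.asarray(uv,float).reshape(-1,1,2),K,np.array([c["k1"],0,0,0.]))[:,0]
    d=np.c_[n,np.ones(len(n))]@c["R"];C=-c["R"].T@c["t"]
    return C+d*((z-C[2])/d[:,2])[:,None]
def tf(p,L):  # pose x,y,yaw ; local pts
    L=np.asarray(L,float);c,s=np.cos(p[2]),np.sin(p[2])
    return np.c_[p[0]+c*L[:,0]-s*L[:,1],p[1]+s*L[:,0]+c*L[:,1],L[:,2]]
def fit(L,uv,p0):
    r=least_squares(lambda p:(proj(tf(p,L))-uv).ravel(),p0);return r.x,r.fun.reshape(-1,2)
def rectify(img,p,z,x0,x1,y0,y1,s=.0005):  # up = local +x, left = local +y
    xs=np.arange(x1,x0,-s);ys=np.arange(y1,y0,-s);Y,X=np.meshgrid(ys,xs)
    q=proj(tf(p,np.c_[X.ravel(),Y.ravel(),np.full(X.size,z)])).astype(np.float32).reshape(*X.shape,2)
    return cv2.remap(img.astype(np.float32),q[...,0],q[...,1],cv2.INTER_CUBIC)
def go(xyz,yaw,opening=None):
    """deltas (tool axes, full-scale units) to a tool-down pose whose closing line (tool y) makes angle yaw with world x"""
    s=bot.state();R0=Ro.from_rotvec(s["orientation"]);best=None
    for k in(0,np.pi):
        y=np.array([np.cos(yaw+k),np.sin(yaw+k),0]);z=np.array([0,0,-1.]);x=np.cross(y,z)
        r=(R0.inv()*Ro.from_matrix(np.c_[x,y,z])).as_rotvec()
        if best is None or np.linalg.norm(r)<np.linalg.norm(best):best=r
    d=R0.inv().apply(np.asarray(xyz)-s["position"])
    print("shift",np.round(d/.1,3),"turn",np.round(best/np.pi,4),"t",round(s["time_s"],1))
def st():
    s=bot.state();print("t",round(s["time_s"],2),"p",np.round(s["position"],4),"f",np.round(s["ft_force"],1),"gap",round(s["finger_gap"],3),"grip",round(s["grip_force"],1),"q6",np.round(s["joints"],2))
E
cat > fit0.py <<'E'
from h import *
c1=lambda a:(np.array(a)+.5)/5.9-.5+[265,130]
c2=lambda a:(np.array(a)+.5)/4-.5+[260,190]
def rect(lx,ly,z):return [[lx,ly,z],[lx,-ly,z],[-lx,-ly,z],[-lx,ly,z]] # TL TR BR BL
def rep(n,L,uv,p0):
    p,e=fit(L,uv,p0);print(n,np.round(p,4),"res",np.round(e,1).tolist());return p
g=rep("grill",rect(.05,.16,.09),c1([(78,75),(725,35),(740,225),(92,270)]),[.6,0,0])
rep("stone",rect(.03,.06,.028),c2([(318,122),(470,173),(446,247),(292,195)]),[.4,0,-.3])
rep("griddle",rect(.03,.045,.028),c2([(40,153),(163,135),(173,217),(52,235)]),[.4,.1,.1])
PL=rect(.038,.032,.013)+[[-.130,0,.033]]
rep("panA",PL,c2([(560,37),(648,35),(652,137),(563,138),(622,258)]),[.4,-.2,0])
rep("panB",PL,c2([(690,45),(780,57),(767,155),(678,143),(717,268)]),[.4,-.3,0])
np.save("g.npy",g)
im=np.load("top.npy")[:,:,::-1]
cv2.imwrite("pics/r1.png",rectify(im,g,.09,-.07,.07,-.175,.175,.0005).clip(0,255).astype(np.uint8))
print(back([(445,172),(215,165)],0))
E
python3 fit0.py
```

```text
grill [ 0.6726 -0.0318  0.0936] res [[-0.1, -0.3], [-0.1, -0.6], [0.7, 0.5], [-0.6, 0.3]]
stone [ 0.4461 -0.1002 -0.3052] res [[-0.2, -0.6], [0.2, -0.3], [0.1, 0.5], [-0.1, 0.3]]
griddle [0.4408 0.1022 0.17  ] res [[0.3, 0.1], [-0.3, 0.2], [0.1, -0.2], [-0.1, -0.2]]
panA [ 0.525  -0.2712  0.0374] res [[0.4, 0.1], [-0.7, 0.3], [-0.3, -0.3], [0.8, -0.3], [-0.2, 0.2]]
panB [ 0.5174 -0.3643 -0.1391] res [[0.7, -0.3], [-1.0, 0.0], [-0.5, 0.1], [0.7, -0.3], [0.0, 0.5]]
[[ 0.6527457  -0.38170389  0.        ]
 [ 0.65675277  0.33366078  0.        ]]
```

View pics/r1.png

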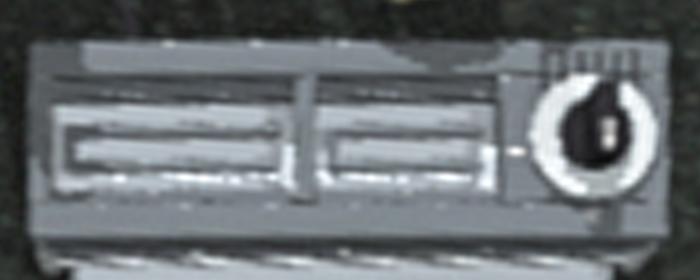

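The rectified view shows the rims at 0.5 mm per px: left pocket about cols 51–297, right pocket 315–501, rows 74–201. I'll measure these edges precisely, averaged over more frames.

```bash
python3 - <<'E'
from h import *
g=np.load("g.npy")
im=np.load("top.npy")
r=rectify(im,g,.09,-.07,.07,-.175,.175).mean(2)
def pk(v,n,off,s):
    d=np.gradient(cv2.GaussianBlur(v.reshape(1,-1).astype(float),(0,0),2)[0])
    i=[k for k in range(2,len(d)-2) if abs(d[k])==abs(d[k-2:k+3]).max() and abs(d[k])>1.2]
    print(n,[(round(off-k*s,1),round(d[k],1)) for k in i])
pk(r[85:190].mean(0),"cols mid",175,.5)
pk(r[85:105].mean(0),"cols up",175,.5)
pk(r[150:190].mean(0),"cols lo",175,.5)
pk(r[:,80:280].mean(1),"rows L",70,.5)
pk(r[:,340:480].mean(1),"rows R",70,.5)
pk(r[:,300:312].mean(1),"rows div",70,.5)
pk(r[60:72].mean(0),"cols rim",175,.5);pk(r[208:228].mean(0),"cols rimlo",175,.5)
E
```

```text
cols mid [(161.5, np.float64(7.3)), (154.5, np.float64(-1.5)), (148.5, np.float64(5.7)), (143.0, np.float64(-3.1)), (137.0, np.float64(1.8)), (45.0, np.float64(-1.3)), (34.5, np.float64(4.0)), (28.5, np.float64(-5.1)), (16.5, np.float64(3.7)), (11.0, np.float64(-3.4)), (5.5, np.float64(1.7)), (-65.0, np.float64(4.0)), (-72.0, np.float64(-8.4)), (-77.0, np.float64(4.3)), (-85.5, np.float64(-1.4)), (-92.5, np.float64(5.0)), (-106.5, np.float64(-8.4)), (-118.0, np.float64(-3.9)), (-126.0, np.float64(4.8)), (-131.5, np.float64(-2.4)), (-139.0, np.float64(8.4)), (-151.5, np.float64(-5.8)), (-159.5, np.float64(-8.6))]
cols up [(161.5, np.float64(7.0)), (119.5, np.float64(-1.3)), (115.5, np.float64(1.8)), (27.5, np.float64(6.0)), (18.5, np.float64(-5.0)), (14.0, np.float64(1.4)), (-12.5, np.float64(1.6)), (-23.5, np.float64(-1.3)), (-62.0, np.float64(1.7)), (-68.0, np.float64(-2.7)), (-74.5, np.float64(5.2)), (-89.0, np.float64(-1.6)), (-99.0, np.float64(7.6)), (-111.5, np.float64(-2.5)), (-119.0, np.float64(-11.6)), (-134.5, np.float64(19.4)), (-142.0, np.float64(-6.6)), (-159.5, np.float6
[... 2115 characters left out ...]
at64(5.7)), (132.5, np.float64(3.9)), (-30.0, np.float64(-1.4)), (-38.0, np.float64(-2.6)), (-51.5, np.float64(1.9)), (-59.5, np.float64(1.4)), (-68.5, np.float64(1.6)), (-94.5, np.float64(-4.4)), (-99.5, np.float64(4.2)), (-104.0, np.float64(-4.7)), (-109.0, np.float64(4.9)), (-113.0, np.float64(-5.2)), (-118.0, np.float64(5.3)), (-122.0, np.float64(-3.6)), (-126.5, np.float64(4.7)), (-130.5, np.float64(-4.4)), (-135.5, np.float64(5.6)), (-139.5, np.float64(-4.9)), (-145.0, np.float64(5.2)), (-158.5, np.float64(-9.6))]
cols rimlo [(167.0, np.float64(-1.2)), (161.0, np.float64(8.6)), (-124.0, np.float64(-3.5)), (-136.0, np.float64(4.8)), (-159.0, np.float64(-7.8)), (-165.0, np.float64(1.6))]
```

```bash
python3 - <<'E'
from h import *
print(Ro.from_rotvec(bot.state()["orientation"]).as_matrix().round(3))
go([.4461,-.1002,.10],-.3052)
E
```

```text
[[ 0.904  0.428 -0.   ]
 [ 0.428 -0.904  0.001]
 [ 0.    -0.001 -1.   ]]
shift [ 3.604 -2.434  1.312] turn [-2.000e-04 -1.000e-04 -2.622e-01] t 0.3
```

Call:
jog_arm([
  [0.45, -0.3, 0.12, 0, 0, 0, 1],
  [0.9, -0.61, 0.25, 0, 0, 0, 1],
  [0.9, -0.61, 0.25, 0, 0, 0, 1],
])

```text
time_s: 0.6
position: [0.2799, -0.3765, 0.2049]
orientation: [-3.06, -0.692, 0.001]
ft_force: [0.1, 0.4, 0.2]
finger_gap: 1.004
grip_force: 0.0
```

Call:
jog_arm([
  [0.45, -0.3, 0.12, 0, 0, 0, 1],
  [0.9, -0.61, 0.25, 0, 0, 0, 1],
  [0.9, -0.61, 0.25, 0, 0, 0, 1],
])

```text
time_s: 0.9
position: [0.3355, -0.2838, 0.1804]
orientation: [-3.061, -0.694, 0.001]
ft_force: [0.0, -0.4, -0.6]
finger_gap: 1.002
grip_force: 0.0
```

Call:
jog_arm([
  [0.45, -0.3, 0.12, 0, 0, 0, 1],
  [0.9, -0.61, 0.25, 0, 0, 0, 1],
  [0.9, -0.61, 0.25, 0, 0, 0, 1],
])

```text
time_s: 1.2
position: [0.3914, -0.1911, 0.1556]
orientation: [-3.063, -0.695, 0.0]
ft_force: [-0.7, -1.2, -0.1]
finger_gap: 1.002
grip_force: 0.0
```

Call:
jog_arm([
  [0.45, -0.3, 0.12, 0, 0, -0.04, 1],
  [0.9, -0.61, 0.25, 0, 0, -0.08, 1],
  [0.9, -0.61, 0.25, 0, 0, -0.12, 1],
  [0.9, -0.61, 0.25, 0, 0, -0.16, 1],
  [0.9, -0.61, 0.25, 0, 0, -0.21, 1],
  [0.9, -0.61, 0.25, 0, 0, -0.262, 1],
  [0.9, -0.61, 0.25, 0, 0, -0.262, 1],
])

```text
time_s: 1.9
position: [0.446, -0.1012, 0.1316]
orientation: [2.533, 1.856, -0.0]
ft_force: [0.4, 0.8, -0.2]
finger_gap: 1.0
grip_force: 0.0
```

```bash
python3 - <<'E'
from h import *
st();go([.4461,-.1002,.006],-.3052)
E
```

```text
t 1.9 p [ 0.446  -0.1012  0.1316] f [ 0.4  0.8 -0.2] gap 1.0 grip 0.0 q6 [-0.22  0.22 -0.48  0.88 -0.    1.65]
shift [ 0.011 -0.003  1.256] turn [ 0.0002  0.0003 -0.0002] t 1.9
```

Call:
jog_arm([
  [0.01, 0, 0.4, 0, 0, 0, 1],
  [0.01, 0, 0.8, 0, 0, 0, 1],
  [0.01, 0, 0.9, 0, 0, 0, 1],
  [0.01, 0, 1.0, 0, 0, 0, 1],
  [0.01, 0, 1.0, 0, 0, 0, 1],
])

```text
time_s: 2.4
position: [0.4459, -0.0995, 0.0312]
orientation: [-2.535, -1.855, 0.001]
ft_force: [-0.1, -0.4, -0.2]
finger_gap: 0.999
grip_force: 0.0
```

Call:
jog_arm([
  [0, 0, 0.12, 0, 0, 0, 1],
  [0, 0, 0.2, 0, 0, 0, 1],
  [0, 0, 0.255, 0, 0, 0, 1],
  [0, 0, 0.255, 0, 0, 0, 0.8],
  [0, 0, 0.255, 0, 0, 0, 0.5],
  [0, 0, 0.255, 0, 0, 0, 0],
  [0, 0, 0.255, 0, 0, 0, 0],
  [0, 0, 0.255, 0, 0, 0, 0],
])

```text
time_s: 3.2
position: [0.4465, -0.0993, 0.0067]
orientation: [2.533, 1.856, 0.001]
ft_force: [-0.8, 0.7, 6.1]
finger_gap: 0.686
grip_force: 65.4
```

Call:
jog_arm([
  [0, 0, 0, 0, 0, 0, 0],
  [0, 0, 0, 0, 0, 0, 0],
])

```text
time_s: 3.4
position: [0.4465, -0.0993, 0.0067]
orientation: [2.533, 1.856, 0.001]
ft_force: [0.4, -0.6, 5.5]
finger_gap: 0.685
grip_force: 65.4
```

Call:
jog_arm([
  [0, 0, -0.15, 0, 0, 0, 0],
  [0, 0, -0.5, 0, 0, 0, 0],
  [0, 0, -1, 0, 0, 0, 0],
  [0, 0, -1, 0, 0, 0, 0],
])

```text
time_s: 3.8
position: [0.45, -0.1, 0.1109]
orientation: [2.528, 1.853, 0.01]
ft_force: [2.3, -0.7, -5.4]
finger_gap: 0.686
grip_force: 68.2
```

Call:
jog_arm([
  [0, 0, -0.3, 0, 0, 0, 0],
  [0, 0, -0.5, 0, 0, 0, 0],
  [0, 0, -0.5, 0, 0, 0, 0],
])

```text
time_s: 4.1
position: [0.4471, -0.0994, 0.1571]
orientation: [2.532, 1.856, 0.004]
ft_force: [0.8, 0.1, -5.4]
finger_gap: 0.688
grip_force: 68.6
```

```bash
python3 - <<'E'
from h import *
st();go([.6650,.0572,.157],.0936)
E
```

```text
t 4.1 p [ 0.4471 -0.0994  0.1571] f [ 0.8  0.1 -5.4] gap 0.688 grip 68.6 q6 [-0.22  0.19 -0.43  0.94  0.    1.66]
shift [2.149 1.606 0.007] turn [ 1.100e-03  1.000e-04 -1.271e-01] t 4.1
```

Call:
jog_arm([
  [0.36, 0.27, 0, 0, 0, 0, 0],
  [0.716, 0.535, 0, 0, 0, 0, 0],
  [0.716, 0.535, 0, 0, 0, 0, 0],
])

```text
time_s: 4.4
position: [0.5231, -0.0443, 0.1538]
orientation: [2.53, 1.862, 0.006]
ft_force: [0.3, -1.5, -4.6]
finger_gap: 0.685
grip_force: 68.6
```

Call:
jog_arm([
  [0.36, 0.27, 0, 0, 0, 0, 0],
  [0.716, 0.535, 0, 0, 0, 0, 0],
  [0.716, 0.535, 0, 0, 0, 0, 0],
])

```text
time_s: 4.7
position: [0.5954, 0.0084, 0.1529]
orientation: [-2.53, -1.862, -0.005]
ft_force: [-0.2, -1.8, -4.4]
finger_gap: 0.683
grip_force: 68.6
```

Call:
jog_arm([
  [0.36, 0.27, 0, 0, 0, -0.03, 0],
  [0.716, 0.535, 0, 0, 0, -0.06, 0],
  [0.716, 0.535, 0, 0, 0, -0.09, 0],
  [0.716, 0.535, 0, 0, 0, -0.12, 0],
  [0.716, 0.535, 0, 0, 0, -0.127, 0],
  [0.716, 0.535, 0, 0, 0, -0.127, 0],
])

```text
time_s: 5.3
position: [0.6623, 0.0571, 0.1536]
orientation: [-2.116, -2.319, 0.004]
ft_force: [0.4, 0.8, -5.5]
finger_gap: 0.687
grip_force: 68.7
```

```bash
python3 - <<'E'
from h import *
st();go([.6650,.0572,.127],.0936)
E
```

```text
t 5.3 p [0.6623 0.0571 0.1536] f [ 0.4  0.8 -5.5] gap 0.687 grip 68.7 q6 [0.09 0.54 0.1  1.13 0.   1.56]
shift [-0.001  0.027  0.266] turn [-0.0011 -0.     -0.0006] t 5.3
```

Call:
jog_arm([
  [0, 0.027, 0.13, 0, 0, 0, 0],
  [0, 0.027, 0.266, 0, 0, 0, 0],
  [0, 0.027, 0.266, 0, 0, 0, 0],
  [0, 0.027, 0.266, 0, 0, 0, 0],
])

```text
time_s: 5.7
position: [0.6655, 0.0573, 0.1283]
orientation: [-2.116, -2.321, 0.002]
ft_force: [-0.1, -0.5, -4.4]
finger_gap: 0.685
grip_force: 68.5
```

```bash
cat > snap.py <<'E'
import sys
from h import *
# snap.py name  topcrop(x,y,w,h,scale) sidecrop(...)
a=sys.argv
def cr(cam,s):
    x,y,w,h,k=map(int,s.split(","))
    im=np.mean([bot.get_image(cam).astype(float) for _ in range(3)],0); np.save(f"{cam}_{a[1]}.npy",im)
    return cv2.resize(im[y:y+h,x:x+w,::-1],None,fx=k,fy=k,interpolation=cv2.INTER_CUBIC).clip(0,255).astype(np.uint8)
P=[cr(c,s) for c,s in zip(("top","side"),a[2:]) if s!="-"]
W=max(p.shape[1] for p in P)
cv2.imwrite(f"pics/{a[1]}.png",np.vstack([np.pad(p,((0,0),(0,W-p.shape[1]),(0,0))) for p in P]))
st()
E
python3 snap.py s1 265,125,135,85,4 300,160,120,110,2
```

```text
t 6.0 p [0.6668 0.0576 0.1299] f [-0.8  0.2 -5.4] gap 0.683 grip 68.5 q6 [ 0.09  0.56  0.07  1.08 -0.    1.56]
```

View pics/s1.png

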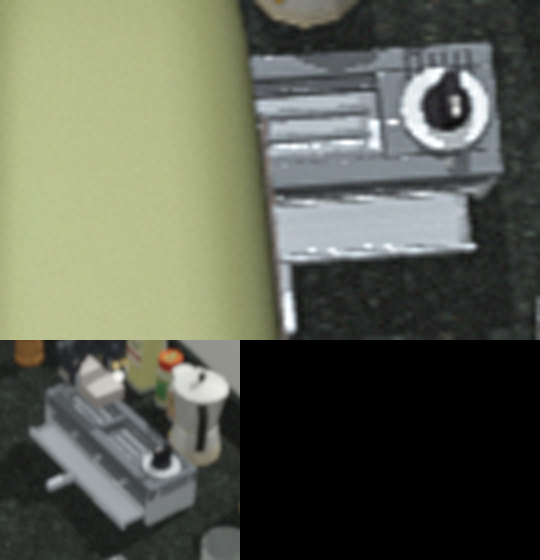

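The top view is blocked by the arm, and the side view shows the stone held level over the left pocket. I'll place it using force feedback.

```bash
python3 - <<'E'
from h import *
st();go([.6649,.0582,.100],.0936)
E
```

```text
t 6.0 p [0.6668 0.0576 0.1299] f [-0.8  0.2 -5.4] gap 0.683 grip 68.5 q6 [ 0.09  0.56  0.07  1.08 -0.    1.56]
shift [ 0.008 -0.018  0.299] turn [ 0.0004  0.     -0.0002] t 6.0
```

Call:
jog_arm([
  [0.008, -0.018, 0.15, 0, 0, 0, 0],
  [0.008, -0.018, 0.29, 0, 0, 0, 0],
  [0.008, -0.018, 0.29, 0, 0, 0, 0],
  [0.008, -0.018, 0.29, 0, 0, 0, 0],
  [0.008, -0.018, 0.29, 0, 0, 0, 0],
  [0.008, -0.018, 0.29, 0, 0, 0, 0],
])

```text
time_s: 6.6
position: [0.6653, 0.0583, 0.1013]
orientation: [2.115, 2.321, 0.002]
ft_force: [-0.9, -0.2, -4.8]
finger_gap: 0.681
grip_force: 68.6
```

```bash
python3 - <<'E'
from h import *
st();go([.6649,.0582,.100],.0936)
E
```

```text
t 6.6 p [0.6653 0.0583 0.1013] f [-0.9 -0.2 -4.8] gap 0.681 grip 68.6 q6 [0.09 0.57 0.02 1.01 0.   1.57]
shift [-0.001 -0.004  0.013] turn [ 0.0007 -0.     -0.0002] t 6.6
```

Call:
jog_arm([
  [0, -0.004, 0.03, 0, 0, 0, 0],
  [0, -0.004, 0.05, 0, 0, 0, 0],
  [0, -0.004, 0.06, 0, 0, 0, 0],
  [0, -0.004, 0.06, 0, 0, 0, 0],
])

```text
time_s: 7.0
position: [0.6652, 0.0583, 0.0951]
orientation: [2.114, 2.322, 0.003]
ft_force: [2.1, -0.8, -1.0]
finger_gap: 0.683
grip_force: 69.3
```

Call:
jog_arm([
  [0, 0, 0.02, 0, 0, 0, 0],
  [0, 0, 0.02, 0, 0, 0, 0],
])

```text
time_s: 7.2
position: [0.6652, 0.058, 0.0935]
orientation: [2.115, 2.32, 0.003]
ft_force: [1.1, -1.0, 6.0]
finger_gap: 0.69
grip_force: 69.8
```

```bash
python3 - <<'E'
from h import *
s=bot.state();print(s["moment"],s["ft_force"])
E
```

```text
[ 0.2159545  -0.02034258  0.03690323] [ 1.14239349 -1.00402608  5.97113129]
```

Call:
jog_arm([
  [0, 0, -0.06, 0, 0, 0, 0],
  [0, 0, -0.06, 0, 0, 0, 0],
])

```text
time_s: 7.4
position: [0.6634, 0.0582, 0.0979]
orientation: [-2.115, -2.322, 0.002]
ft_force: [0.8, -0.4, -5.1]
finger_gap: 0.69
grip_force: 68.7
```

```bash
python3 - <<'E'
from h import *
s=bot.state();print(s["moment"],s["ft_force"],s["position"])
E
```

```text
[-0.03152058 -0.03632984 -0.02717693] [ 0.81339921 -0.42941631 -5.10162523] [0.6634373  0.05821183 0.09793991]
```

Call:
jog_arm([
  [-0.012, 0.0, 0, 0, 0, 0, 0],
  [-0.012, 0.0, 0.04, 0, 0, 0, 0],
  [-0.012, 0.0, 0.06, 0, 0, 0, 0],
  [-0.012, 0.0, 0.06, 0, 0, 0, 0],
])

```text
time_s: 7.8
position: [0.6629, 0.0573, 0.0966]
orientation: [-2.116, -2.322, -0.001]
ft_force: [-7.9, 1.3, 20.2]
finger_gap: 0.686
grip_force: 71.7
```

```bash
python3 - <<'E'
from h import *
s=bot.state();print(s["moment"],s["ft_force"],s["position"])
E
```

```text
[-0.24848576  2.46880348 -0.18894084] [-7.90432744  1.32393378 20.19221154] [0.66292292 0.05729226 0.09655322]
```

Call:
jog_arm([
  [0, 0.0, -0.05, 0, 0, 0, 0],
  [0, 0.02, -0.05, 0, 0, 0, 0],
  [0, 0.02, -0.05, 0, 0, 0, 0],
  [0, 0.02, -0.05, 0, 0, 0, 0],
])

```text
time_s: 8.2
position: [0.6654, 0.057, 0.0956]
orientation: [-2.115, -2.321, 0.003]
ft_force: [1.1, 0.0, -5.1]
finger_gap: 0.681
grip_force: 68.6
```

```bash
python3 - <<'E'
from h import *
s=bot.state();print(s["moment"],s["ft_force"],s["position"]);go([.6653,.0573,.0985],.0936)
E
```

```text
[0.01424063 0.0329591  0.00826562] [ 1.07318678  0.01341532 -5.13008047] [0.66539082 0.05704971 0.09559247]
shift [ 0.003 -0.001 -0.029] turn [-0.0008  0.     -0.0002] t 8.2
```

Call:
jog_arm([
  [0.002, 0.0, 0.03, 0, 0, 0, 0],
  [0.002, 0.0, 0.05, 0, 0, 0, 0],
  [0.002, 0.0, 0.05, 0, 0, 0, 0],
])

```text
time_s: 8.5
position: [0.6655, 0.0573, 0.0912]
orientation: [-2.115, -2.321, 0.002]
ft_force: [0.4, -0.7, -5.9]
finger_gap: 0.681
grip_force: 68.6
```

```bash
python3 - <<'E'
from h import *
s=bot.state();print(s["moment"],s["ft_force"],s["position"])
E
```

```text
[-0.03031173 -0.00931395  0.02006892] [ 0.4144736  -0.7387434  -5.93951819] [0.66549622 0.05730165 0.09116645]
```

In the pocket, with no contact force. I'll lower it to the floor.

Call:
jog_arm([
  [0, 0.0, 0.015, 0, 0, 0, 0],
  [0, 0.0, 0.025, 0, 0, 0, 0],
  [0, 0, 0.03, 0, 0, 0, 0],
  [0, 0, 0.03, 0, 0, 0, 0],
])

```text
time_s: 8.9
position: [0.6662, 0.0575, 0.0896]
orientation: [2.116, 2.322, 0.0]
ft_force: [-1.1, -0.8, -3.4]
finger_gap: 0.688
grip_force: 68.9
```

```bash
python3 - <<'E'
from h import *
s=bot.state();print(s["moment"],s["ft_force"],s["position"])
E
```

```text
[0.01636103 0.15083091 0.00898705] [-1.07097453 -0.81064535 -3.38597051] [0.66616245 0.05746342 0.0895507 ]
```

Call:
jog_arm([
  [0, 0, 0.012, 0, 0, 0, 0],
  [0, 0, 0.012, 0, 0, 0, 0],
  [0, 0, 0.012, 0, 0, 0, 1],
  [0, 0, 0.012, 0, 0, 0, 1],
  [0, 0, 0.012, 0, 0, 0, 1],
  [0, 0, -0.2, 0, 0, 0, 1],
  [0, 0, -0.7, 0, 0, 0, 1],
  [0, 0, -0.7, 0, 0, 0, 1],
])

```text
time_s: 9.7
position: [0.6707, 0.0577, 0.1664]
orientation: [2.11, 2.316, 0.015]
ft_force: [0.9, -1.2, 0.4]
finger_gap: 0.999
grip_force: 0.0
```

```bash
python3 - <<'E'
from h import *
st();go([.4408,.1022,.12],.17)
E
```

```text
t 9.7 p [0.6707 0.0577 0.1664] f [ 0.9 -1.2  0.4] gap 0.999 grip 0.0 q6 [ 0.09  0.54  0.13  1.15 -0.    1.56]
shift [ 0.657 -2.254  0.436] turn [ 0.004   0.0002 -0.0245] t 9.7
```

Call:
jog_arm([
  [0.11, -0.4, 0, 0, 0, 0, 1],
  [0.22, -0.75, 0, 0, 0, 0, 1],
  [0.22, -0.75, 0, 0, 0, 0, 1],
])

```text
time_s: 10.0
position: [0.583, 0.0726, 0.1583]
orientation: [-2.111, -2.32, 0.008]
ft_force: [0.8, 0.0, -0.5]
finger_gap: 1.0
grip_force: 0.0
```

Call:
jog_arm([
  [0.11, -0.4, 0, 0, 0, 0, 1],
  [0.22, -0.75, 0, 0, 0, 0, 1],
  [0.22, -0.75, 0, 0, 0, 0, 1],
])

```text
time_s: 10.3
position: [0.5073, 0.0874, 0.1586]
orientation: [-2.111, -2.321, 0.006]
ft_force: [-0.1, -0.1, -0.7]
finger_gap: 1.001
grip_force: 0.0
```

Call:
jog_arm([
  [0.11, -0.4, 0, 0, 0, 0, 1],
  [0.22, -0.75, 0.2, 0, 0, -0.0245, 1],
  [0.22, -0.75, 0.3, 0, 0, -0.0245, 1],
  [0.22, -0.75, 0.3, 0, 0, -0.0245, 1],
  [0.22, -0.75, 0.3, 0, 0, -0.0245, 1],
])

```text
time_s: 10.8
position: [0.4384, 0.1025, 0.1299]
orientation: [2.024, 2.4, 0.004]
ft_force: [0.5, 0.2, 0.6]
finger_gap: 1.001
grip_force: 0.0
```

```bash
python3 snap.py g1 260,130,200,140,4; python3 - <<'E'
from h import *
go([.4408,.1022,.006],.17)
E
```

```text
t 10.95 p [0.4383 0.1024 0.1301] f [-0.6  1.2  0.6] gap 1.005 grip 0.0 q6 [ 0.23  0.2  -0.5   0.87 -0.    1.63]
shift [-0.006  0.02   1.241] turn [ 0.0009 -0.     -0.0002] t 10.9
```

View pics/g1.png

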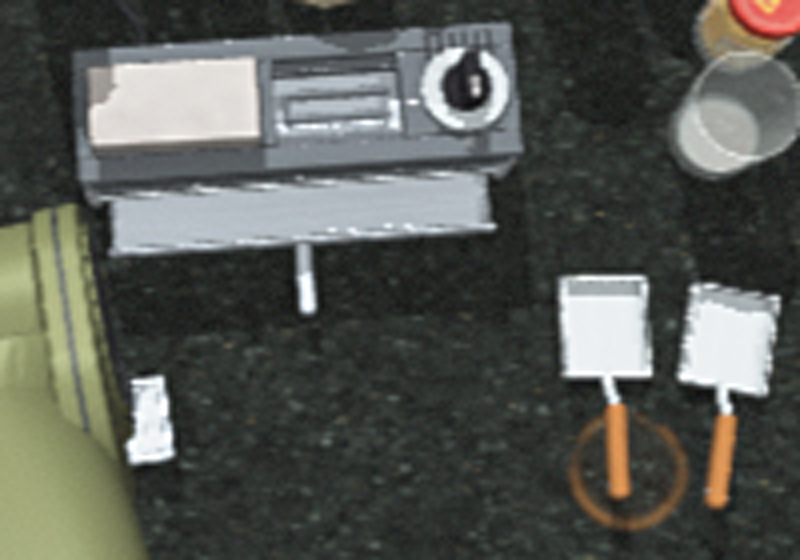

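The stone is seated flat (90–260, 55–147 in the crop). The griddle and the pans haven't moved. Now I'll grasp the griddle.

Call:
jog_arm([
  [-0.006, 0.02, 0.4, 0, 0, 0, 1],
  [-0.006, 0.02, 0.8, 0, 0, 0, 1],
  [-0.006, 0.02, 1.0, 0, 0, 0, 1],
  [-0.006, 0.02, 1.0, 0, 0, 0, 1],
])

```text
time_s: 11.35
position: [0.4367, 0.1013, 0.0271]
orientation: [-2.024, -2.399, 0.006]
ft_force: [-0.4, -0.5, 1.0]
finger_gap: 1.002
grip_force: 0.0
```

Call:
jog_arm([
  [0, 0, 0.12, 0, 0, 0, 1],
  [0, 0, 0.2, 0, 0, 0, 1],
  [0, 0, 0.24, 0, 0, 0, 1],
  [0, 0, 0.24, 0, 0, 0, 1],
  [0, 0, 0.24, 0, 0, 0, 0.5],
  [0, 0, 0.24, 0, 0, 0, 0],
  [0, 0, 0.24, 0, 0, 0, 0],
  [0, 0, 0.24, 0, 0, 0, 0],
])

```text
time_s: 12.15
position: [0.4396, 0.1023, 0.0064]
orientation: [2.024, 2.401, 0.004]
ft_force: [0.2, -0.0, 5.9]
finger_gap: 0.688
grip_force: 64.9
```

Call:
jog_arm([
  [0, 0, 0, 0, 0, 0, 0],
  [0, 0, 0, 0, 0, 0, 0],
])

```text
time_s: 12.35
position: [0.4396, 0.1023, 0.0065]
orientation: [2.023, 2.401, 0.004]
ft_force: [1.1, -1.0, 5.1]
finger_gap: 0.687
grip_force: 64.9
```

Call:
jog_arm([
  [0, 0, -0.15, 0, 0, 0, 0],
  [0, 0, -0.5, 0, 0, 0, 0],
  [0, 0, -0.9, 0, 0, 0, 0],
  [0, 0, -0.9, 0, 0, 0, 0],
])

```text
time_s: 12.75
position: [0.4417, 0.1028, 0.0996]
orientation: [2.021, 2.398, 0.011]
ft_force: [0.8, 0.6, -2.6]
finger_gap: 0.691
grip_force: 66.8
```

Call:
jog_arm([
  [0, 0, -0.3, 0, 0, 0, 0],
  [0, 0, -0.55, 0, 0, 0, 0],
  [0, 0, -0.55, 0, 0, 0, 0],
  [0, 0, -0.55, 0, 0, 0, 0],
])

```text
time_s: 13.15
position: [0.4376, 0.1019, 0.1493]
orientation: [-2.025, -2.402, 0.001]
ft_force: [-0.2, 0.2, -3.6]
finger_gap: 0.686
grip_force: 67.1
```

```bash
python3 - <<'E'
from h import *
st();go([.6766,-.0600,.155],.0936)
E
```

```text
t 13.15 p [0.4376 0.1019 0.1493] f [-0.2  0.2 -3.6] gap 0.686 grip 67.1 q6 [ 0.23  0.19 -0.46  0.92  0.    1.63]
shift [-2.     2.081 -0.058] turn [-0.0002  0.      0.0243] t 13.2
```

Call:
jog_arm([
  [-0.33, 0.35, -0.05, 0, 0, 0, 0],
  [-0.667, 0.694, -0.05, 0, 0, 0, 0],
  [-0.667, 0.694, -0.05, 0, 0, 0, 0],
])

```text
time_s: 13.45
position: [0.5226, 0.0453, 0.1532]
orientation: [2.027, 2.395, 0.001]
ft_force: [0.3, -0.1, -3.3]
finger_gap: 0.688
grip_force: 67.2
```

Call:
jog_arm([
  [-0.33, 0.35, 0, 0, 0, 0, 0],
  [-0.667, 0.694, 0, 0, 0, 0, 0],
  [-0.667, 0.694, 0, 0, 0, 0, 0],
])

```text
time_s: 13.75
position: [0.6018, -0.0093, 0.152]
orientation: [2.028, 2.396, -0.001]
ft_force: [-0.6, 0.5, -3.6]
finger_gap: 0.687
grip_force: 67.2
```

Call:
jog_arm([
  [-0.33, 0.35, 0, 0, 0, 0, 0],
  [-0.667, 0.694, 0, 0, 0, 0.0243, 0],
  [-0.667, 0.694, 0, 0, 0, 0.0243, 0],
  [-0.667, 0.694, 0, 0, 0, 0.0243, 0],
  [-0.667, 0.694, 0, 0, 0, 0.0243, 0],
])

```text
time_s: 14.25
position: [0.6752, -0.0595, 0.1529]
orientation: [-2.112, -2.321, 0.004]
ft_force: [-0.8, 0.2, -3.4]
finger_gap: 0.688
grip_force: 67.3
```

```bash
python3 - <<'E'
from h import *
st();go([.6766,-.0600,.103],.0936)
E
```

```text
t 14.25 p [ 0.6752 -0.0595  0.1529] f [-0.8  0.2 -3.4] gap 0.688 grip 67.3 q6 [-0.09  0.56  0.14  1.15  0.    1.39]
shift [-0.007  0.016  0.499] turn [-0.0014 -0.0003  0.0001] t 14.2
```

Call:
jog_arm([
  [-0.007, 0.016, 0.25, 0, 0, 0, 0],
  [-0.007, 0.016, 0.45, 0, 0, 0, 0],
  [-0.007, 0.016, 0.49, 0, 0, 0, 0],
  [-0.007, 0.016, 0.49, 0, 0, 0, 0],
  [-0.007, 0.016, 0.49, 0, 0, 0, 0],
  [-0.007, 0.016, 0.49, 0, 0, 0, 0],
])

```text
time_s: 14.85
position: [0.6796, -0.0604, 0.1078]
orientation: [2.113, 2.322, 0.002]
ft_force: [-0.4, -1.1, -3.0]
finger_gap: 0.691
grip_force: 67.2
```

```bash
python3 - <<'E'
from h import *
st();go([.6766,-.0600,.094],.0936)
E
```

```text
t 14.85 p [ 0.6796 -0.0604  0.1078] f [-0.4 -1.1 -3. ] gap 0.691 grip 67.2 q6 [-0.09  0.59  0.07  1.05  0.    1.39]
shift [ 0.007 -0.029  0.138] turn [0.0008 0.0001 0.0001] t 14.8
```

Call:
jog_arm([
  [0.006, -0.025, 0.05, 0, 0, 0, 0],
  [0.006, -0.025, 0.08, 0, 0, 0, 0],
  [0.006, -0.025, 0.08, 0, 0, 0, 0],
  [0.006, -0.025, 0.08, 0, 0, 0, 0],
])

```text
time_s: 15.25
position: [0.676, -0.0602, 0.098]
orientation: [-2.115, -2.323, 0.0]
ft_force: [-0.1, 0.3, -3.0]
finger_gap: 0.684
grip_force: 67.3
```

```bash
python3 - <<'E'
from h import *
print(bot.state()["moment"]);st();go([.6766,-.0600,.094],.0936)
E
```

```text
[-0.05414136  0.00770208 -0.0440184 ]
t 15.25 p [ 0.676  -0.0602  0.098 ] f [-0.1  0.3 -3. ] gap 0.684 grip 67.3 q6 [-0.09  0.59  0.05  1.02 -0.    1.39]
shift [0.002 0.006 0.04 ] turn [-0.0001 -0.      0.    ] t 15.2
```

Call:
jog_arm([
  [0.003, 0.005, 0.03, 0, 0, 0, 0],
  [0.003, 0.005, 0.045, 0, 0, 0, 0],
  [0.003, 0.005, 0.045, 0, 0, 0, 0],
])

```text
time_s: 15.55
position: [0.6764, -0.0599, 0.0932]
orientation: [-2.115, -2.323, 0.001]
ft_force: [-0.4, 0.3, -3.5]
finger_gap: 0.688
grip_force: 67.3
```

```bash
python3 - <<'E'
from h import *
print(bot.state()["moment"]);st()
E
```

```text
[ 0.00481464  0.01339896 -0.02745425]
t 15.55 p [ 0.6764 -0.0599  0.0932] f [-0.4  0.3 -3.5] gap 0.688 grip 67.3 q6 [-0.09  0.6   0.04  1.02  0.    1.39]
```

It went in at the first try. I'll lower it, release and rise.

Call:
jog_arm([
  [0, 0, 0.025, 0, 0, 0, 0],
  [0, 0, 0.045, 0, 0, 0, 0],
  [0, 0, 0.05, 0, 0, 0, 0],
  [0, 0, 0.05, 0, 0, 0, 0],
])

```text
time_s: 15.95
position: [0.6767, -0.0599, 0.0887]
orientation: [-2.115, -2.323, 0.0]
ft_force: [0.1, 0.3, -3.5]
finger_gap: 0.686
grip_force: 67.3
```

Call:
jog_arm([
  [0, 0, 0, 0, 0, 0, 1],
  [0, 0, 0, 0, 0, 0, 1],
  [0, 0, 0, 0, 0, 0, 1],
  [0, 0, -0.2, 0, 0, 0, 1],
  [0, 0, -0.65, 0, 0, 0, 1],
  [0, 0, -0.65, 0, 0, 0, 1],
  [0, 0, -0.65, 0, 0, 0, 1],
])

```text
time_s: 16.65
position: [0.6782, -0.06, 0.1559]
orientation: [2.113, 2.32, 0.004]
ft_force: [-0.3, -0.0, -0.3]
finger_gap: 0.998
grip_force: 0.0
```

```bash
python3 - <<'E'
from h import *
st()
g=np.array([.6733,-.0308,.0936])
uv=(np.array([(306,308)])+.5)/4-.5+[260,130]
P=back(uv,.030)[0];d=P[:2]-g[:2];c,s=np.cos(g[2]),np.sin(g[2])
print("tip",P,"local",d@[c,s],d@[-s,c])
print("seat tip local -.108; back-off start at -.20:",tf(g,[[-.2,0,.05],[-.175,0,.02],[-.13,0,.02]]))
go(tf(g,[[-.2,0,.15]])[0],.0936)
E
```

```text
t 16.65 p [ 0.6782 -0.06    0.1559] f [-0.3 -0.  -0.3] gap 0.998 grip 0.0 q6 [-0.09  0.56  0.14  1.15  0.    1.39]
tip [ 0.53108075 -0.04287355  0.03      ] local -0.14272514687249682 0.0012715872396419602
seat tip local -.108; back-off start at -.20: [[ 0.47417546 -0.04949268  0.05      ]
 [ 0.49906602 -0.04715609  0.02      ]
 [ 0.54386905 -0.04295024  0.02      ]]
shift [ 0.295 -2.022  0.05 ] turn [0.0014 0.0003 0.    ] t 16.6
```

Call:
jog_arm([
  [0.05, -0.4, 0, 0, 0, 0, 1],
  [0.1, -0.675, 0, 0, 0, 0, 0],
  [0.1, -0.675, 0, 0, 0, 0, 0],
])

```text
time_s: 16.95
position: [0.6027, -0.0558, 0.1519]
orientation: [-2.111, -2.318, 0.007]
ft_force: [-0.7, -0.2, 0.1]
finger_gap: 0.695
grip_force: 0.0
```

Call:
jog_arm([
  [0.05, -0.4, 0, 0, 0, 0, 0],
  [0.1, -0.675, 0, 0, 0, 0, 0],
  [0.1, -0.675, 0, 0, 0, 0, 0],
])

```text
time_s: 17.25
position: [0.5357, -0.0522, 0.1525]
orientation: [-2.112, -2.319, 0.006]
ft_force: [0.1, 0.0, -0.3]
finger_gap: 0.142
grip_force: 0.0
```

Call:
jog_arm([
  [0.05, -0.4, 0, 0, 0, 0, 0],
  [0.1, -0.675, 0.4, 0, 0, 0, 0],
  [0.1, -0.675, 0.8, 0, 0, 0, 0],
  [0.1, -0.675, 0.95, 0, 0, 0, 0],
  [0.1, -0.675, 0.95, 0, 0, 0, 0],
  [0.1, -0.675, 0.95, 0, 0, 0, 0],
])

```text
time_s: 17.85
position: [0.4734, -0.049, 0.0587]
orientation: [2.115, 2.323, 0.0]
ft_force: [0.4, 0.2, 0.0]
finger_gap: -0.003
grip_force: 0.0
```

```bash
python3 - <<'E'
from h import *
st()
g=np.array([.6733,-.0308,.0936])
go(tf(g,[[-.17,0,.016]])[0],.0936)
E
```

```text
t 17.85 p [ 0.4734 -0.049   0.0587] f [0.4 0.2 0. ] gap -0.003 grip 0.0 q6 [-0.1   0.32 -0.55  0.7   0.    1.37]
shift [-0.005  0.307  0.428] turn [0.0001 0.     0.    ] t 17.9
```

Call:
jog_arm([
  [-0.005, 0, 0.3, 0, 0, 0, 0],
  [-0.005, 0, 0.43, 0, 0, 0, 0],
  [-0.005, 0, 0.43, 0, 0, 0, 0],
  [-0.005, 0.1, 0.43, 0, 0, 0, 0],
  [-0.005, 0.2, 0.43, 0, 0, 0, 0],
  [-0.005, 0.3, 0.43, 0, 0, 0, 0],
  [-0.005, 0.4, 0.43, 0, 0, 0, 0],
  [-0.005, 0.45, 0.43, 0, 0, 0, 0],
])

```text
time_s: 18.65
position: [0.5186, -0.0452, 0.0161]
orientation: [2.114, 2.323, 0.0]
ft_force: [-2.6, -0.1, 1.7]
finger_gap: -0.0
grip_force: 1.1
```

Call:
jog_arm([
  [0, 0.06, 0, 0, 0, 0, 0],
  [0, 0.12, 0, 0, 0, 0, 0],
  [0, 0.18, 0, 0, 0, 0, 0],
  [0, 0.24, 0, 0, 0, 0, 0],
  [0, 0.27, 0, 0, 0, 0, 0],
  [0, 0.27, 0, 0, 0, 0, 0],
])

```text
time_s: 19.25
position: [0.5449, -0.0426, 0.0156]
orientation: [2.114, 2.323, 0.001]
ft_force: [-0.3, 0.4, -0.5]
finger_gap: 0.003
grip_force: 0.0
```

Call:
jog_arm([
  [0, 0.03, 0, 0, 0, 0, 0],
  [0, 0.05, 0, 0, 0, 0, 0],
  [0, 0.07, 0, 0, 0, 0, 0],
])

```text
time_s: 19.55
position: [0.5507, -0.042, 0.0156]
orientation: [-2.115, -2.323, 0.001]
ft_force: [-1.8, 0.2, -0.3]
finger_gap: -0.0
grip_force: 1.0
```

Call:
jog_arm([
  [0, 0.02, 0, 0, 0, 0, 0],
  [0, 0.04, 0, 0, 0, 0, 0],
  [0, 0.04, 0, 0, 0, 0, 0],
])

```text
time_s: 19.85
position: [0.5535, -0.0418, 0.0155]
orientation: [-2.114, -2.321, 0.003]
ft_force: [-5.5, -0.6, 3.4]
finger_gap: 0.0
grip_force: 2.5
```

Call:
jog_arm([
  [0, 0.02, 0, 0, 0, 0, 0],
  [0, 0.03, 0, 0, 0, 0, 0],
  [0, 0.03, 0, 0, 0, 0, 0],
])

```text
time_s: 20.15
position: [0.5535, -0.0418, 0.0153]
orientation: [-2.112, -2.319, 0.009]
ft_force: [-10.1, -1.3, 6.9]
finger_gap: -0.003
grip_force: 5.1
```

Call:
jog_arm([
  [0, 0.02, 0, 0, 0, 0, 0],
  [0, 0.03, 0, 0, 0, 0, 0],
  [0, 0.03, 0, 0, 0, 0, 0],
])

```text
time_s: 20.45
position: [0.5536, -0.0417, 0.0151]
orientation: [-2.11, -2.316, 0.015]
ft_force: [-14.8, -3.3, 11.2]
finger_gap: 0.001
grip_force: 7.7
```

The force climbs to 15 N with no motion, so the tray is on its stop. I'll back off and go to the first pan.

Call:
jog_arm([
  [0, -0.3, 0, 0, 0, 0, 0],
  [0, -0.6, 0, 0, 0, 0, 0],
  [0, -0.6, -0.4, 0, 0, 0, 0.3],
  [0, -0.6, -0.9, 0, 0, 0, 0.5],
  [0, -0.6, -0.9, 0, 0, 0, 0.5],
])

```text
time_s: 20.95
position: [0.5071, -0.0473, 0.1121]
orientation: [2.108, 2.315, 0.014]
ft_force: [1.5, -0.1, -0.4]
finger_gap: 0.495
grip_force: 0.0
```

```bash
python3 snap.py t1 260,130,200,140,4; python3 - <<'E'
from h import *
go([.4321,-.2747,.11],.0374+np.pi/2)
E
```

```text
t 21.1 p [ 0.5024 -0.0468  0.1063] f [ 0.1  0.4 -0.3] gap 0.499 grip 0.0 q6 [-0.09  0.31 -0.41  0.84  0.    1.38]
shift [-2.203 -0.913 -0.038] turn [ 0.0006  0.0008 -0.4821] t 21.1
```

View pics/t1.png

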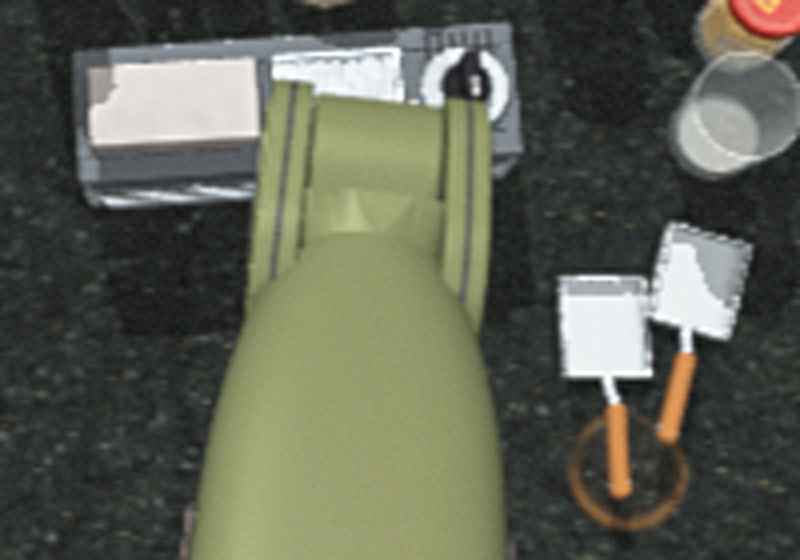

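The tray is in, and the stone and griddle are both seated. Pan B was knocked to about (700,280), close to pan A, so I'll refit it. Pan A hasn't moved.

```bash
python3 - <<'E'
from h import *
c=lambda a:(np.array(a)+.5)/4-.5+[260,130]
L=[[.038,.032,.013],[.038,-.032,.013],[-.038,-.032,.013],[-.038,.032,.013],[-.13,0,.033],[-.06,0,.033]]
p,e=fit(L,c([(670,222),(752,243),(735,340),(652,315),(665,441),(688,352)]),[.55,-.35,-.2]);print("B",p.round(4),e.round(1).tolist())
print("gripB",tf(p,[[-.093,0,.03]]))
E
```

```text
B [ 0.5628 -0.3443 -0.2607] [[0.6, -0.3], [0.3, 0.3], [-1.2, -0.3], [-0.9, 0.1], [0.6, 0.3], [0.5, -0.1]]
gripB [[ 0.47290285 -0.32036909  0.03      ]]
```

Call:
jog_arm([
  [-0.4, -0.15, 0, 0, 0, 0, 0.35],
  [-0.734, -0.304, 0, 0, 0, 0, 0.35],
  [-0.734, -0.304, 0, 0, 0, 0, 0.35],
])

```text
time_s: 21.4
position: [0.4757, -0.1253, 0.1042]
orientation: [-2.119, -2.317, 0.004]
ft_force: [-0.4, 1.2, -0.9]
finger_gap: 0.346
grip_force: 0.0
```

Call:
jog_arm([
  [-0.4, -0.15, 0, 0, 0, 0, 0.35],
  [-0.734, -0.304, 0, 0, 0, 0, 0.35],
  [-0.734, -0.304, 0, 0, 0, 0, 0.35],
])

```text
time_s: 21.7
position: [0.4531, -0.201, 0.1045]
orientation: [-2.119, -2.317, 0.002]
ft_force: [-0.5, 1.4, 0.0]
finger_gap: 0.347
grip_force: 0.0
```

Call:
jog_arm([
  [-0.4, -0.15, 0, 0, 0, -0.045, 0.35],
  [-0.734, -0.304, 0, 0, 0, -0.09, 0.35],
  [-0.734, -0.304, 0, 0, 0, -0.135, 0.35],
  [-0.734, -0.304, 0, 0, 0, -0.18, 0.35],
  [-0.734, -0.304, 0, 0, 0, -0.225, 0.35],
  [-0.734, -0.304, 0, 0, 0, -0.27, 0.35],
  [-0.734, -0.304, 0, 0, 0, -0.315, 0.35],
])

```text
time_s: 22.4
position: [0.4311, -0.2731, 0.1045]
orientation: [-0.748, -3.05, -0.002]
ft_force: [-0.1, -0.6, -0.2]
finger_gap: 0.346
grip_force: 0.0
```

Call:
jog_arm([
  [0, 0, 0, 0, 0, -0.045, 0.35],
  [0, 0, 0, 0, 0, -0.09, 0.35],
  [0, 0, 0, 0, 0, -0.135, 0.35],
  [0, 0, 0, 0, 0, -0.167, 0.35],
  [0, 0, 0, 0, 0, -0.167, 0.35],
  [0, 0, 0, 0, 0, -0.167, 0.35],
])

```text
time_s: 23.0
position: [0.4311, -0.2735, 0.105]
orientation: [0.056, -3.14, -0.002]
ft_force: [-0.3, 0.1, -0.1]
finger_gap: 0.353
grip_force: 0.0
```

```bash
python3 - <<'E'
from h import *
st();go([.4321,-.2747,.011],.0374+np.pi/2)
E
```

```text
t 23.0 p [ 0.4311 -0.2735  0.105 ] f [-0.3  0.1 -0.1] gap 0.353 grip 0.0 q6 [-0.57  0.33 -0.4   0.85  0.   -0.6 ]
shift [-0.01  -0.013  0.94 ] turn [ 0.0004 -0.0003 -0.0005] t 23.0
```

Call:
jog_arm([
  [-0.01, -0.012, 0.4, 0, 0, 0, 0.35],
  [-0.01, -0.012, 0.75, 0, 0, 0, 0.35],
  [-0.01, -0.012, 0.94, 0, 0, 0, 0.35],
  [-0.01, -0.012, 0.94, 0, 0, 0, 0.35],
  [-0.01, -0.012, 0.94, 0, 0, 0, 0],
  [-0.01, -0.012, 0.94, 0, 0, 0, 0],
  [-0.01, -0.012, 0.94, 0, 0, 0, 0],
  [-0.01, -0.012, 0.94, 0, 0, 0, 0],
])

```text
time_s: 23.8
position: [0.4326, -0.2759, 0.0126]
orientation: [-0.058, 3.14, -0.001]
ft_force: [0.5, -0.2, -0.6]
finger_gap: 0.147
grip_force: 60.7
```

Call:
jog_arm([
  [0, 0, 0, 0, 0, 0, 0],
  [0, 0, 0, 0, 0, 0, 0],
  [0, 0, -0.15, 0, 0, 0, 0],
  [0, 0, -0.4, 0, 0, 0, 0],
  [0, 0, -0.6, 0, 0, 0, 0],
  [0, 0, -0.6, 0, 0, 0, 0],
  [0, 0, -0.6, 0, 0, 0, 0],
])

```text
time_s: 24.5
position: [0.4322, -0.2759, 0.0718]
orientation: [-0.058, 3.14, -0.001]
ft_force: [0.2, 0.6, -2.2]
finger_gap: 0.15
grip_force: 60.7
```

```bash
python3 - <<'E'
from h import *
st();g=np.array([.6733,-.0308,.0936])
T=tf(g,[[-.215,-.038,.070]])[0];print(T);go(T,.0936+np.pi/2)
E
python3 snap.py p1 260,130,200,90,4 300,180,120,110,2
```

```text
t 24.5 p [ 0.4322 -0.2759  0.0718] f [ 0.2  0.6 -2.2] gap 0.15 grip 60.7 q6 [-0.57  0.36 -0.44  0.77 -0.   -0.61]
[ 0.46279272 -0.08872829  0.07      ]
shift [-0.375  1.86   0.017] turn [-0.0003  0.0002 -0.018 ] t 24.5
t 24.8 p [ 0.4314 -0.2753  0.0708] f [ 0.2  0.3 -0.3] gap 0.152 grip 60.7 q6 [-0.57  0.36 -0.44  0.77 -0.   -0.61]
```

View pics/p1.png

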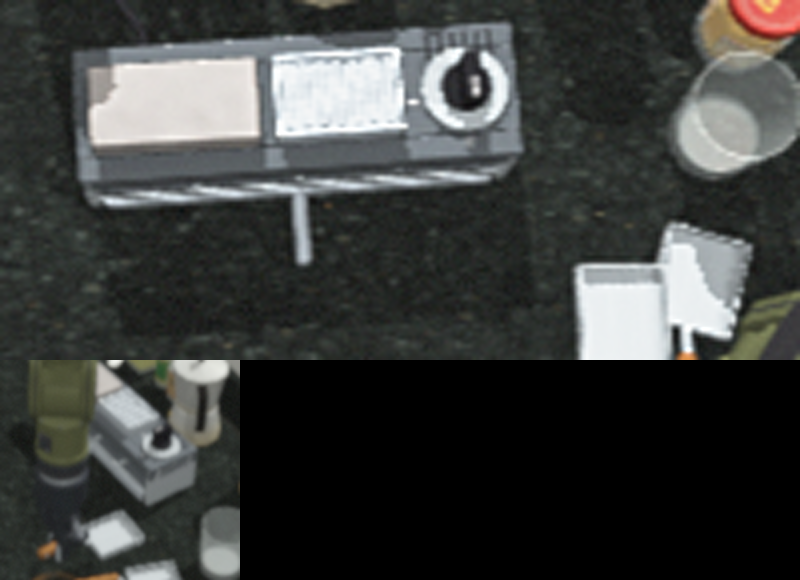

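Pan A is held and looks about level, with its front corners at (575,265) and (665,262). I'll check for droop.

```bash
python3 - <<'E'
from h import *
p=[.4314+.093*np.cos(.0374),-.2753+.093*.0374,.0374]
for z in(.0728,.065,.055):print(((proj(tf(p,[[.038,.032,z],[.038,-.032,z]]))-[260,130]+.5)*4-.5).round(0).tolist())
E
```

```text
[[579.0, 265.0], [667.0, 264.0]]
[[577.0, 267.0], [665.0, 266.0]]
[[574.0, 269.0], [661.0, 268.0]]
```

Call:
jog_arm([
  [-0.08, 0.4, 0, 0, 0, 0, 0],
  [-0.19, 0.93, 0, 0, 0, 0, 0],
  [-0.19, 0.93, 0, 0, 0, 0, 0],
])

```text
time_s: 25.1
position: [0.4467, -0.1774, 0.0709]
orientation: [0.067, -3.139, -0.006]
ft_force: [0.3, -1.3, -0.9]
finger_gap: 0.149
grip_force: 60.7
```

Call:
jog_arm([
  [-0.08, 0.4, 0, 0, 0, 0, 0],
  [-0.19, 0.93, 0, 0, 0, -0.018, 0],
  [-0.19, 0.93, 0, 0, 0, -0.018, 0],
  [-0.19, 0.93, 0, 0, 0, -0.018, 0],
  [-0.19, 0.93, 0, 0, 0, -0.018, 0],
])

```text
time_s: 25.6
position: [0.4629, -0.0892, 0.0715]
orientation: [0.146, -3.138, 0.001]
ft_force: [-0.3, -0.1, -1.3]
finger_gap: 0.151
grip_force: 60.7
```

```bash
python3 - <<'E'
from h import *
st();g=np.array([.6733,-.0308,.0936])
T=tf(g,[[-.215,-.038,.051]])[0];go(T,.0936+np.pi/2)
E
```

```text
t 25.6 p [ 0.4629 -0.0892  0.0715] f [-0.3 -0.1 -1.3] gap 0.151 grip 60.7 q6 [-0.19  0.3  -0.54  0.73 -0.   -0.28]
shift [0.001 0.005 0.205] turn [-0.0002 -0.0002 -0.0002] t 25.6
```

Call:
jog_arm([
  [0, 0.005, 0.1, 0, 0, 0, 0],
  [0, 0.005, 0.205, 0, 0, 0, 0],
  [0, 0.005, 0.205, 0, 0, 0, 0],
  [0, 0.005, 0.205, 0, 0, 0, 0],
])

```text
time_s: 26.0
position: [0.4622, -0.0884, 0.0504]
orientation: [0.145, -3.136, -0.001]
ft_force: [0.5, -0.3, -1.1]
finger_gap: 0.15
grip_force: 60.7
```

```bash
python3 snap.py p2 320,140,80,80,6; python3 - <<'E'
from h import *
g=np.array([.6733,-.0308,.0936])
T=tf(g,[[-.19,-.038,.051]])[0];go(T,.0936+np.pi/2)
print(((proj(tf(g,[[-.084,-.006,.052],[-.084,-.070,.052],[-.16,-.006,.052],[-.16,-.07,.052],[-.05,-.003,.035],[-.05,-.073,.035]]))-[320,140]+.5)*6-.5).round(0).tolist())
E
```

```text
t 26.15 p [ 0.4633 -0.0881  0.0513] f [-0.3 -0.3 -1.4] gap 0.149 grip 60.7 q6 [-0.19  0.33 -0.57  0.68  0.   -0.28]
shift [-0.245 -0.005  0.003] turn [-0.      0.0001 -0.0001] t 26.1
[[107.0, 277.0], [236.0, 268.0], [119.0, 430.0], [249.0, 421.0], [94.0, 218.0], [233.0, 208.0]]
```

View pics/p2.png

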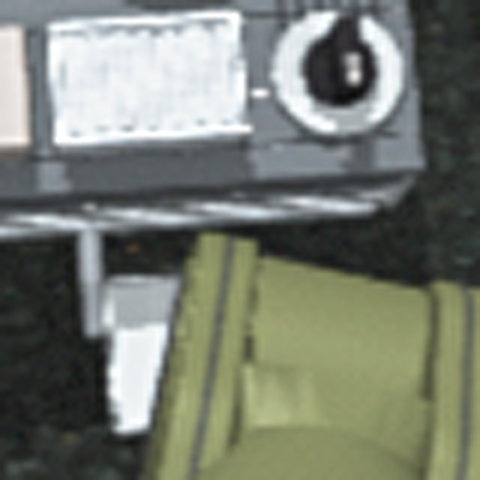

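The pan's front-left corner is at (103,278) against 107 predicted, so it sits about 1° counter-clockwise in the hand. I'll correct the yaw by −0.015 rad and insert.

Call:
jog_arm([
  [0, -0.003, 0, 0, 0, 0.005, 0],
  [-0.1, -0.003, 0, 0, 0, 0.005, 0],
  [-0.25, -0.003, 0, 0, 0, 0.005, 0],
  [-0.4, -0.003, 0, 0, 0, 0.005, 0],
  [-0.5, -0.003, 0, 0, 0, 0.005, 0],
  [-0.5, -0.003, 0, 0, 0, 0.005, 0],
])

```text
time_s: 26.75
position: [0.5153, -0.0834, 0.0515]
orientation: [-0.124, 3.137, -0.001]
ft_force: [-0.6, -0.1, -1.2]
finger_gap: 0.15
grip_force: 60.7
```

Call:
jog_arm([
  [-0.1, 0, 0, 0, 0, 0, 0],
  [-0.2, 0, 0, 0, 0, 0, 0],
  [-0.3, 0, 0, 0, 0, 0, 0],
  [-0.3, 0, 0, 0, 0, 0, 0],
])

```text
time_s: 27.15
position: [0.5451, -0.0813, 0.0515]
orientation: [-0.123, 3.137, -0.001]
ft_force: [0.2, 0.7, -1.7]
finger_gap: 0.151
grip_force: 60.7
```

```bash
python3 - <<'E'
from h import *
g=np.array([.6733,-.0308,.0936]);st()
T=tf(g,[[-.108,-.038,.048]])[0];go(T,.0936-.015+np.pi/2)
E
```

```text
t 27.15 p [ 0.5451 -0.0813  0.0515] f [ 0.2  0.7 -1.7] gap 0.151 grip 60.7 q6 [-0.15  0.44 -0.37  0.75  0.   -0.23]
shift [-0.244  0.006  0.035] turn [-0.0001  0.0008 -0.0001] t 27.1
```

Call:
jog_arm([
  [-0.08, 0.004, 0.01, 0, 0, 0, 0],
  [-0.15, 0.004, 0.02, 0, 0, 0, 0],
  [-0.2, 0.004, 0.03, 0, 0, 0, 0],
  [-0.2, 0.004, 0.03, 0, 0, 0, 0],
])

```text
time_s: 27.55
position: [0.5636, -0.0792, 0.048]
orientation: [-0.123, 3.139, -0.0]
ft_force: [0.0, -0.2, -0.7]
finger_gap: 0.152
grip_force: 60.7
```

Call:
jog_arm([
  [-0.02, 0, 0.01, 0, 0, 0, 0],
  [-0.04, 0, 0.02, 0, 0, 0, 0],
  [-0.05, 0, 0.02, 0, 0, 0, 0],
  [-0.05, 0, 0.02, 0, 0, 0, 0],
])

```text
time_s: 27.95
position: [0.567, -0.0789, 0.0469]
orientation: [0.122, -3.139, 0.0]
ft_force: [-2.5, 0.0, 4.2]
finger_gap: 0.157
grip_force: 61.7
```

Call:
jog_arm([
  [-0.02, 0, -0.005, 0, 0, 0, 0],
  [-0.04, 0, -0.005, 0, 0, 0, 0],
  [-0.04, 0, -0.005, 0, 0, 0, 0],
])

```text
time_s: 28.25
position: [0.5689, -0.0788, 0.047]
orientation: [0.122, -3.134, 0.001]
ft_force: [-8.4, -1.0, 9.7]
finger_gap: 0.15
grip_force: 62.2
```

Call:
jog_arm([
  [-0.02, 0, 0, 0, 0, 0, 0],
  [-0.03, 0, 0, 0, 0, 0, 0],
  [-0.03, 0, 0, 0, 0, 0, 0],
])

```text
time_s: 28.55
position: [0.5689, -0.0788, 0.047]
orientation: [0.121, -3.129, 0.001]
ft_force: [-15.3, -1.6, 15.4]
finger_gap: 0.156
grip_force: 63.1
```

```bash
python3 - <<'E'
from h import *
g=np.array([.6733,-.0308,.0936]);st()
T=tf(g,[[-.108,-.038,.048]])[0];go(T,.0936+np.pi/2)
E
```

```text
t 28.55 p [ 0.5689 -0.0788  0.047 ] f [-15.3  -1.6  15.4] gap 0.156 grip 63.1 q6 [-0.14  0.48 -0.31  0.79 -0.   -0.21]
shift [-0.004  0.    -0.01 ] turn [-0.0001 -0.0032 -0.0052] t 28.6
```

The pan is on its stop at the expected place. I'll ease off, release and rise.

Call:
jog_arm([
  [0.04, 0, -0.005, 0, 0, 0, 0],
  [0.04, 0, -0.005, 0, 0, 0, 0],
  [0.04, 0, -0.005, 0, 0, 0, 0.35],
  [0.04, 0, -0.005, 0, 0, 0, 0.35],
  [0.04, 0, -0.3, 0, 0, 0, 0.35],
  [0.04, 0, -0.75, 0, 0, 0, 0.35],
  [0.04, 0, -0.75, 0, 0, 0, 0.35],
])

```text
time_s: 29.25
position: [0.5763, -0.0791, 0.1276]
orientation: [-0.122, 3.127, -0.003]
ft_force: [0.4, 0.3, -0.2]
finger_gap: 0.35
grip_force: 0.0
```

Call:
jog_arm([
  [0.3, -0.3, 0, 0, 0, 0, 0.35],
  [0.7, -0.7, 0, 0, 0, 0, 0.35],
  [0.7, -0.7, 0, 0, 0, 0, 0.35],
  [0.7, -0.7, 0, 0, 0, 0, 0.35],
])

```text
time_s: 29.65
position: [0.5061, -0.1548, 0.1216]
orientation: [-0.118, 3.139, 0.0]
ft_force: [-0.4, 0.5, 0.3]
finger_gap: 0.351
grip_force: 0.0
```

```bash
python3 snap.py p3 265,130,195,115,4; python3 - <<'E'
from h import *
go([.4729,-.3204,.11],-.2607+np.pi/2)
E
```

```text
t 29.8 p [ 0.5078 -0.1533  0.1217] f [ 0.7  0.4 -0. ] gap 0.351 grip 0.0 q6 [-0.29  0.34 -0.33  0.91  0.   -0.37]
shift [ 0.479 -1.638  0.116] turn [1.000e-04 5.000e-04 1.081e-01] t 29.8
```

View pics/p3.png

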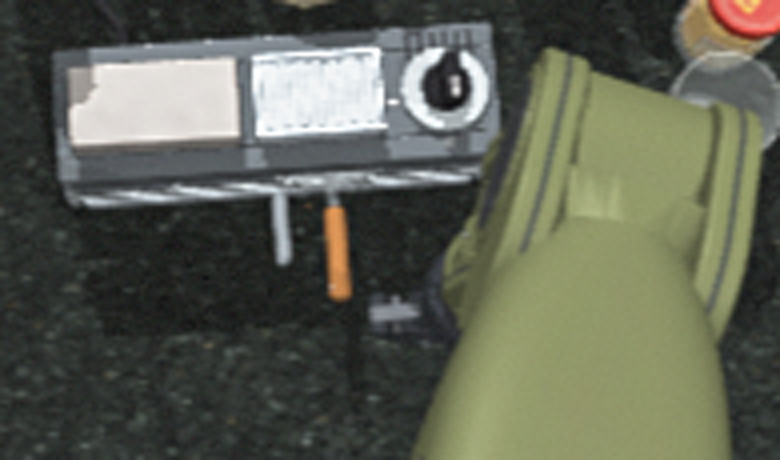

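Pan A is home, and its handle (332,205)–(341,298) runs parallel to the tray tongue. Next is pan B.

Call:
jog_arm([
  [0.1, -0.4, 0, 0, 0, 0, 0.35],
  [0.24, -0.82, 0, 0, 0, 0, 0.35],
  [0.24, -0.82, 0, 0, 0, 0, 0.35],
])

```text
time_s: 30.1
position: [0.4898, -0.2409, 0.1217]
orientation: [-0.117, 3.138, -0.004]
ft_force: [0.0, 0.7, 0.7]
finger_gap: 0.351
grip_force: 0.0
```

Call:
jog_arm([
  [0.1, -0.4, 0, 0, 0, 0.04, 0.35],
  [0.24, -0.82, 0, 0, 0, 0.08, 0.35],
  [0.24, -0.82, 0, 0, 0, 0.108, 0.35],
  [0.24, -0.82, 0, 0, 0, 0.108, 0.35],
  [0.24, -0.82, 0, 0, 0, 0.108, 0.35],
])

```text
time_s: 30.6
position: [0.472, -0.3199, 0.1214]
orientation: [-0.404, -3.115, -0.001]
ft_force: [-1.1, -0.1, -0.7]
finger_gap: 0.349
grip_force: 0.0
```

```bash
python3 - <<'E'
from h import *
st();go([.4729,-.3204,.012],-.2607+np.pi/2)
E
```

```text
t 30.6 p [ 0.472  -0.3199  0.1214] f [-1.1 -0.1 -0.7] gap 0.349 grip 0.0 q6 [-0.6   0.4  -0.22  0.94  0.   -0.34]
shift [-0.01  -0.004  1.094] turn [ 0.0002 -0.0001  0.0009] t 30.6
```

Call:
jog_arm([
  [-0.01, 0, 0.4, 0, 0, 0, 0.35],
  [-0.01, 0, 0.8, 0, 0, 0, 0.35],
  [-0.01, 0, 0.95, 0, 0, 0, 0.35],
  [-0.01, 0, 0.95, 0, 0, 0, 0.35],
])

```text
time_s: 31.0
position: [0.4706, -0.3182, 0.024]
orientation: [-0.403, -3.11, -0.005]
ft_force: [-0.2, -0.2, -0.0]
finger_gap: 0.348
grip_force: 0.0
```

Call:
jog_arm([
  [0, 0, 0.1, 0, 0, 0, 0.35],
  [0, 0, 0.14, 0, 0, 0, 0.35],
  [0, 0, 0.14, 0, 0, 0, 0.35],
  [0, 0, 0.14, 0, 0, 0, 0],
  [0, 0, 0.14, 0, 0, 0, 0],
  [0, 0, 0.14, 0, 0, 0, 0],
  [0, 0, 0.14, 0, 0, 0, 0],
  [0, 0, 0.14, 0, 0, 0, 0],
])

```text
time_s: 31.8
position: [0.4727, -0.3217, 0.0133]
orientation: [0.409, 3.114, -0.001]
ft_force: [-0.7, 1.6, 3.9]
finger_gap: 0.151
grip_force: 62.7
```

Call:
jog_arm([
  [0, 0, 0, 0, 0, 0, 0],
  [0, 0, -0.15, 0, 0, 0, 0],
  [0, 0, -0.4, 0, 0, 0, 0],
  [0, 0, -0.6, 0, 0, 0, 0],
  [0, 0, -0.6, 0, 0, 0, 0],
  [0, 0, -0.6, 0, 0, 0, 0],
])

```text
time_s: 32.4
position: [0.4717, -0.3212, 0.072]
orientation: [-0.409, -3.114, -0.0]
ft_force: [-0.2, 0.4, -2.6]
finger_gap: 0.15
grip_force: 62.0
```

```bash
python3 - <<'E'
from h import *
st();g=np.array([.6733,-.0308,.0936])
T=tf(g,[[-.23,-.114,.070]])[0];print(T);go(T,.0936+np.pi/2)
E
```

```text
t 32.4 p [ 0.4717 -0.3212  0.072 ] f [-0.2  0.4 -2.6] gap 0.15 grip 62.0 q6 [-0.6   0.45 -0.29  0.83 -0.   -0.34]
[ 0.4549616  -0.16579757  0.07      ]
shift [0.564 1.458 0.02 ] turn [ 0.     -0.0003 -0.113 ] t 32.4
```

Call:
jog_arm([
  [0.2, 0.3, 0, 0, 0, 0, 0],
  [0.4, 0.73, 0, 0, 0, 0, 0],
  [0.4, 0.73, 0, 0, 0, 0, 0],
])

```text
time_s: 32.7
position: [0.4467, -0.2341, 0.0698]
orientation: [-0.402, -3.105, -0.009]
ft_force: [-0.5, -0.9, -2.0]
finger_gap: 0.147
grip_force: 62.0
```

Call:
jog_arm([
  [0.08, 0.35, 0, 0, 0, -0.04, 0],
  [0.164, 0.728, 0, 0, 0, -0.08, 0],
  [0.164, 0.728, 0, 0, 0, -0.113, 0],
  [0.164, 0.728, 0.1, 0, 0, -0.113, 0],
  [0.164, 0.728, 0.21, 0, 0, -0.113, 0],
  [0.164, 0.728, 0.21, 0, 0, -0.113, 0],
  [0.164, 0.728, 0.21, 0, 0, -0.113, 0],
])

```text
time_s: 33.4
position: [0.4544, -0.1663, 0.0506]
orientation: [0.144, -3.136, -0.001]
ft_force: [-0.5, -0.0, -2.0]
finger_gap: 0.149
grip_force: 61.9
```

```bash
python3 snap.py p4 320,140,100,85,6; python3 - <<'E'
from h import *
st();g=np.array([.6733,-.0308,.0936]);s=bot.state()
go(tf(g,[[-.215,-.114,.051]])[0],.0936+np.pi/2)
R=Ro.from_rotvec(s["orientation"]).as_matrix();y=np.arctan2(-R[1,0],-R[0,0]);print("yaw",y)
p=[*(s["position"][:2]+.093*np.array([np.cos(y),np.sin(y)])),y];z=s["position"][2]+.002
print(((proj(tf(p,[[.038,.032,z],[.038,-.032,z],[-.038,-.032,z],[-.038,.032,z]]))-[320,140]+.5)*6-.5).round(0).tolist())
E
```

```text
t 33.55 p [ 0.4555 -0.1665  0.0518] f [ 0.7  0.5 -1.8] gap 0.15 grip 61.9 q6 [-0.35  0.35 -0.53  0.69 -0.   -0.44]
t 33.55 p [ 0.4555 -0.1665  0.0518] f [ 0.7  0.5 -1.8] gap 0.15 grip 61.9 q6 [-0.35  0.35 -0.53  0.69 -0.   -0.44]
shift [-0.145  0.007  0.008] turn [-0.0001  0.0001 -0.0004] t 33.5
yaw 0.0924054043280073
[[265.0, 295.0], [395.0, 286.0], [409.0, 439.0], [279.0, 448.0]]
```

View pics/p4.png

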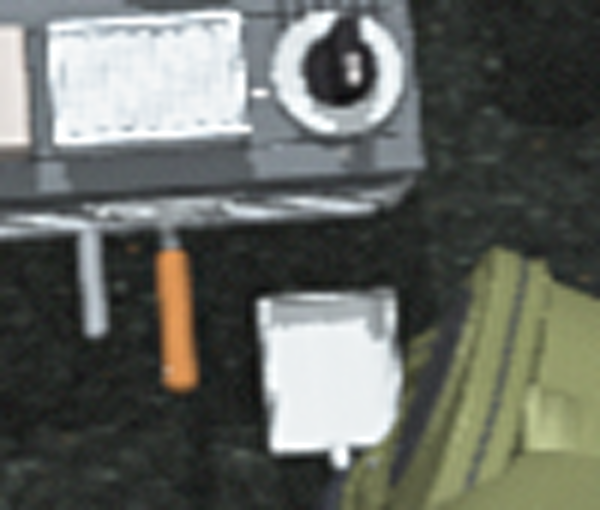

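Pan B hangs straight before bay 4, within about 1 mm of the prediction, so I'll insert it.

Call:
jog_arm([
  [-0.1, 0, 0, 0, 0, 0.002, 0],
  [-0.25, 0, 0, 0, 0, 0.002, 0],
  [-0.4, 0, 0, 0, 0, 0.002, 0],
  [-0.55, 0, 0, 0, 0, 0.002, 0],
  [-0.65, 0, 0, 0, 0, 0.002, 0],
  [-0.65, 0, 0, 0, 0, 0.002, 0],
])

```text
time_s: 34.15
position: [0.5226, -0.16, 0.0521]
orientation: [-0.138, 3.136, -0.001]
ft_force: [-0.3, 0.3, -0.7]
finger_gap: 0.148
grip_force: 62.0
```

Call:
jog_arm([
  [-0.1, 0, 0, 0, 0, 0, 0],
  [-0.2, 0, 0, 0, 0, 0, 0],
  [-0.3, 0, 0, 0, 0, 0, 0],
  [-0.3, 0, 0, 0, 0, 0, 0],
])

```text
time_s: 34.55
position: [0.5522, -0.1574, 0.052]
orientation: [-0.138, 3.136, -0.001]
ft_force: [-0.4, -0.0, -1.6]
finger_gap: 0.147
grip_force: 62.0
```

```bash
python3 - <<'E'
from h import *
g=np.array([.6733,-.0308,.0936]);st()
T=tf(g,[[-.108,-.114,.048]])[0];go(T,.0936+np.pi/2)
E
```

```text
t 34.55 p [ 0.5522 -0.1574  0.052 ] f [-0.4 -0.  -1.6] gap 0.147 grip 62.0 q6 [-0.28  0.47 -0.31  0.78  0.   -0.37]
shift [-0.244  0.008  0.04 ] turn [-0.0002  0.0007 -0.0018] t 34.5
```

Call:
jog_arm([
  [-0.08, 0.003, 0.01, 0, 0, 0, 0],
  [-0.15, 0.003, 0.03, 0, 0, 0, 0],
  [-0.2, 0.003, 0.04, 0, 0, 0, 0],
  [-0.2, 0.003, 0.04, 0, 0, 0, 0],
])

```text
time_s: 34.95
position: [0.5707, -0.1552, 0.0484]
orientation: [-0.137, 3.138, -0.0]
ft_force: [-1.1, 0.2, 4.8]
finger_gap: 0.151
grip_force: 62.9
```

Call:
jog_arm([
  [-0.03, 0, 0.005, 0, 0, 0, 0],
  [-0.06, 0, 0.01, 0, 0, 0, 0],
  [-0.07, 0, 0.01, 0, 0, 0, 0],
  [-0.07, 0, 0.01, 0, 0, 0, 0],
])

```text
time_s: 35.35
position: [0.5762, -0.1549, 0.0481]
orientation: [0.137, -3.138, 0.001]
ft_force: [-5.5, 0.7, 10.3]
finger_gap: 0.146
grip_force: 63.7
```

Call:
jog_arm([
  [-0.02, 0, 0, 0, 0, 0, 0],
  [-0.04, 0, 0, 0, 0, 0, 0],
  [-0.04, 0, 0, 0, 0, 0, 0],
])

```text
time_s: 35.65
position: [0.5767, -0.1548, 0.048]
orientation: [0.136, -3.132, 0.002]
ft_force: [-13.9, -1.5, 16.9]
finger_gap: 0.148
grip_force: 64.5
```

```bash
python3 - <<'E'
from h import *
g=np.array([.6733,-.0308,.0936]);st()
T=tf(g,[[-.108,-.114,.048]])[0];go(T,.0936+np.pi/2)
E
```

```text
t 35.65 p [ 0.5767 -0.1548  0.048 ] f [-13.9  -1.5  16.9] gap 0.148 grip 64.5 q6 [-0.26  0.51 -0.25  0.81 -0.   -0.35]
shift [0.002 0.004 0.   ] turn [-0.0003 -0.0023 -0.0023] t 35.6
```

Call:
jog_arm([
  [0.05, 0, 0, 0, 0, 0, 0],
  [0.05, 0, 0, 0, 0, 0, 0],
  [0.05, 0, 0, 0, 0, 0, 0.35],
  [0.05, 0, 0, 0, 0, 0, 0.35],
  [0.05, 0, -0.3, 0, 0, 0, 0.35],
  [0.05, 0, -0.8, 0, 0, 0, 0.35],
  [0.05, 0, -1, 0, 0, 0, 0.35],
])

```text
time_s: 36.35
position: [0.5781, -0.1551, 0.1504]
orientation: [-0.137, 3.134, -0.002]
ft_force: [0.9, 1.0, 0.3]
finger_gap: 0.348
grip_force: 0.0
```

Call:
jog_arm([
  [0.2, -0.3, -0.3, 0, 0, 0, 0.35],
  [0.5, -0.8, -0.3, 0, 0, 0, 0.35],
  [0.9, -1, -0.3, 0, 0, 0, 0.35],
  [0.9, -1, -0.3, 0, 0, 0, 0.35],
  [0.9, -1, -0.3, 0, 0, 0, 0.35],
])

```text
time_s: 36.85
position: [0.4941, -0.2628, 0.1765]
orientation: [0.133, -3.139, -0.001]
ft_force: [-0.8, 0.9, 0.8]
finger_gap: 0.349
grip_force: 0.0
```

```bash
python3 snap.py p5 265,130,130,90,6; python3 - <<'E'
from h import *
g=np.array([.6733,-.0308,.0936]);c,s=np.cos(g[2]),np.sin(g[2])
uv=(np.array([(338.5,73.)])+.5)/6-.5+[320,140]
for z in(.09,.1,.104):
    d=back(uv,z)[0][:2]-g[:2];print(z,d@[c,s],d@[-s,c])
T=tf(g,[[0,-.121,.16]])[0];print(T);go(T,.0936+np.pi/2)
E
```

```text
t 37.0 p [ 0.4959 -0.2615  0.1765] f [ 0.2 -1.2 -0.2] gap 0.35 grip 0.0 q6 [-0.49  0.35 -0.16  1.07  0.   -0.57]
0.09 0.0009740580566470273 -0.1230646908370778
0.1 -0.001838660592609215 -0.12135878861454104
0.104 -0.002963748052311606 -0.12067642772552638
[ 0.68460907 -0.15127035  0.16      ]
shift [-1.977  0.931  0.166] turn [ 0.0001  0.0001 -0.0016] t 37.0
```

View pics/p5.png

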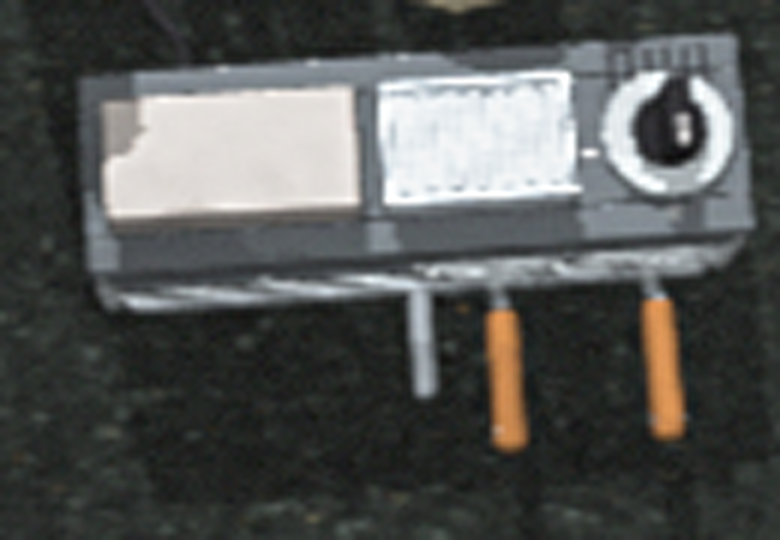

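Both pans are home and straight, everything is in place, and the dial is at zero with its bar along the grill's x. Now I'll turn it.

Call:
jog_arm([
  [-0.4, 0.2, 0, 0, 0, 0, 0.35],
  [-0.8, 0.4, 0, 0, 0, 0, 0.35],
  [-0.99, 0.465, 0, 0, 0, 0, 0.35],
  [-0.99, 0.465, 0, 0, 0, 0, 0.35],
])

```text
time_s: 37.4
position: [0.5932, -0.2043, 0.1759]
orientation: [-0.146, 3.137, 0.0]
ft_force: [-0.4, -0.5, -0.9]
finger_gap: 0.352
grip_force: 0.0
```

Call:
jog_arm([
  [-0.4, 0.2, 0, 0, 0, 0, 0.35],
  [-0.8, 0.4, 0, 0, 0, 0, 0.35],
  [-0.99, 0.465, 0, 0, 0, 0, 0.35],
  [-0.99, 0.465, 0, 0, 0, 0, 0.35],
  [-0.99, 0.465, 0, 0, 0, 0, 0.35],
])

```text
time_s: 37.9
position: [0.6835, -0.1517, 0.176]
orientation: [0.139, -3.137, 0.0]
ft_force: [-0.2, -0.1, -0.3]
finger_gap: 0.354
grip_force: 0.0
```

```bash
python3 - <<'E'
from h import *
g=np.array([.6733,-.0308,.0936]);st()
go(tf(g,[[0,-.1215,.109]])[0],.0936+np.pi/2)
E
```

```text
t 37.9 p [ 0.6835 -0.1517  0.176 ] f [-0.2 -0.1 -0.3] gap 0.354 grip 0.0 q6 [-0.22  0.59  0.25  1.23 -0.   -0.31]
shift [-0.013 -0.002  0.67 ] turn [-0.     -0.0006 -0.0016] t 37.9
```

Call:
jog_arm([
  [-0.01, 0, 0.3, 0, 0, 0, 0.35],
  [-0.01, 0, 0.55, 0, 0, 0, 0.35],
  [-0.01, 0, 0.67, 0, 0, 0, 0.35],
  [-0.01, 0, 0.67, 0, 0, 0, 0.35],
  [-0.01, 0, 0.67, 0, 0, 0, 0],
  [-0.01, 0, 0.67, 0, 0, 0, 0],
  [-0.01, 0, 0.67, 0, 0, 0, 0],
  [-0.01, 0, 0.67, 0, 0, 0, 0],
])

```text
time_s: 38.7
position: [0.685, -0.1532, 0.111]
orientation: [-0.136, 3.138, -0.003]
ft_force: [-2.7, -3.1, 3.7]
finger_gap: 0.149
grip_force: 62.3
```

Call:
jog_arm([
  [0, -0.008, 0, 0, 0, 0.04, 0],
  [0, -0.008, 0, 0, 0, 0.08, 0],
  [0, -0.008, 0, 0, 0, 0.12, 0],
  [0, -0.008, 0, 0, 0, 0.16, 0],
  [0, -0.008, 0, 0, 0, 0.2, 0],
  [0, -0.008, 0, 0, 0, 0.24, 0],
  [0, -0.008, 0, 0, 0, 0.24, 0],
])

```text
time_s: 39.4
position: [0.6853, -0.1525, 0.111]
orientation: [1.027, 2.968, 0.001]
ft_force: [-3.3, -0.3, 4.7]
finger_gap: 0.149
grip_force: 62.6
```

```bash
python3 - <<'E'
from h import *
st();print(bot.state()["moment"])
go(bot.state()["position"],.0936+np.pi/2-1.4)
E
```

```text
t 39.4 p [ 0.6853 -0.1525  0.111 ] f [-3.3 -0.3  4.7] gap 0.149 grip 62.6 q6 [-0.22  0.63  0.14  1.09  0.    0.45]
[-0.0266807   0.63891324 -0.06020671]
shift [0. 0. 0.] turn [4.000e-04 1.000e-04 2.038e-01] t 39.4
```

Call:
jog_arm([
  [0, 0, 0, 0, 0, 0.04, 0],
  [0, 0, 0, 0, 0, 0.08, 0],
  [0, 0, 0, 0, 0, 0.12, 0],
  [0, 0, 0, 0, 0, 0.16, 0],
  [0, 0, 0, 0, 0, 0.19, 0],
  [0, 0, 0, 0, 0, 0.204, 0],
  [0, 0, 0, 0, 0, 0.204, 0],
])

```text
time_s: 40.1
position: [0.6859, -0.1522, 0.111]
orientation: [1.906, 2.496, 0.003]
ft_force: [-2.1, 2.2, 5.7]
finger_gap: 0.149
grip_force: 62.7
```

Call:
jog_arm([
  [0, 0, 0, 0, 0, 0.01, 0],
  [0, 0, 0, 0, 0, 0.018, 0],
  [0, 0, 0, 0, 0, 0.018, 0],
])

```text
time_s: 40.4
position: [0.6859, -0.1522, 0.111]
orientation: [1.97, 2.446, 0.002]
ft_force: [-3.6, 1.0, 6.2]
finger_gap: 0.154
grip_force: 73.3
```

```bash
python3 - <<'E'
from h import *
st();print(bot.state()["moment"])
go(bot.state()["position"],.0936+np.pi/2-1.4)
E
```

```text
t 40.4 p [ 0.6859 -0.1522  0.111 ] f [-3.6  1.   6.2] gap 0.154 grip 73.3 q6 [-0.22  0.63  0.14  1.09  0.    1.14]
[-0.02814813  0.51586144  1.52442271]
shift [0. 0. 0.] turn [ 0.0006  0.0001 -0.0158] t 40.4
```

The moment is 1.5 N m, so the dial is on its stop. I'll release and retreat.

Call:
jog_arm([
  [0, 0, 0, 0, 0, 0, 0.35],
  [0, 0, 0, 0, 0, 0, 0.35],
  [0, 0, 0, 0, 0, 0, 0.35],
  [0, 0, -0.3, 0, 0, 0, 0.35],
  [0, 0, -0.8, 0, 0, 0, 0.35],
  [0, 0, -0.8, 0, 0, 0, 0.35],
])

```text
time_s: 41.0
position: [0.6892, -0.1537, 0.1972]
orientation: [1.973, 2.431, 0.009]
ft_force: [1.1, -0.4, 0.7]
finger_gap: 0.347
grip_force: 0.0
```

Call:
jog_arm([
  [0, -0.4, 0, 0, 0, 0, 0.35],
  [0, -0.8, 0, 0, 0, 0, 0.35],
  [0, -1, 0, 0, 0, 0, 0.35],
  [0, -1, 0, 0, 0, 0, 0.35],
])

```text
time_s: 41.4
position: [0.5845, -0.1739, 0.19]
orientation: [-1.981, -2.436, 0.001]
ft_force: [-0.1, 0.6, 1.0]
finger_gap: 0.349
grip_force: 0.0
```

Call:
jog_arm([
  [-0.4, -0.4, 0, 0, 0, 0, 0.35],
  [-0.8, -0.8, 0, 0, 0, 0, 0.35],
  [-1, -1, 0, 0, 0, 0, 0.35],
  [-1, -1, 0, 0, 0, 0, 0.35],
  [-1, -1, 0, 0, 0, 0, 0.35],
])

```text
time_s: 41.9
position: [0.5107, -0.2927, 0.1897]
orientation: [1.982, 2.436, 0.002]
ft_force: [0.9, 0.3, -0.4]
finger_gap: 0.349
grip_force: 0.0
```

```bash
python3 snap.py p6 265,130,130,90,6
```

```text
t 42.05 p [ 0.5112 -0.291   0.1896] f [ 0.2 -0.6  0.2] gap 0.349 grip 0.0 q6 [-0.52  0.39 -0.06  1.12  0.    0.84]
```

View pics/p6.png

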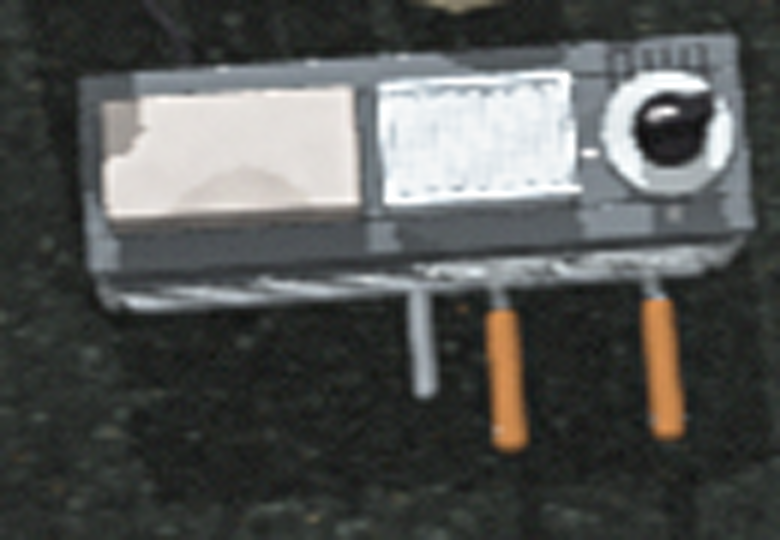

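Dial bar tip is now near (710,100). I'll compare that with the predicted tip for several angles.

```bash
python3 - <<'E'
from h import *
g=np.array([.6733,-.0308,.0936])
c=tf(g,[[0,-.1215,0]])[0]
for a in(0,.9,1.1,1.25,1.4):
    p=[.6859,-.1522,g[2]-a]
    print(a,((proj(tf(p,[[.018,.007,.134],[.018,-.007,.134],[-.018,.007,.134],[-.018,-.007,.134],[.018,-.007,.104]]))-[265,130]+.5)*6-.5).round(0).tolist())
im=np.load("top_p6.npy")[:,:,::-1];a=np.load("top_p5.npy")[:,:,::-1]
f=lambda m:cv2.resize(m[135:170,360:392],None,fx=12,fy=12,interpolation=cv2.INTER_CUBIC).clip(0,255).astype(np.uint8)
cv2.imwrite("pics/d.png",np.hstack([f(a),f(im)]))
E
```

```text
0 [[661.0, 70.0], [691.0, 68.0], [668.0, 144.0], [699.0, 142.0], [682.0, 87.0]]
0.9 [[697.0, 70.0], [718.0, 91.0], [642.0, 120.0], [662.0, 142.0], [708.0, 110.0]]
1.1 [[705.0, 74.0], [721.0, 99.0], [639.0, 113.0], [655.0, 138.0], [710.0, 118.0]]
1.25 [[709.0, 78.0], [721.0, 105.0], [638.0, 107.0], [650.0, 134.0], [711.0, 124.0]]
1.4 [[713.0, 83.0], [721.0, 111.0], [639.0, 101.0], [646.0, 129.0], [711.0, 130.0]]
```

View pics/d.png

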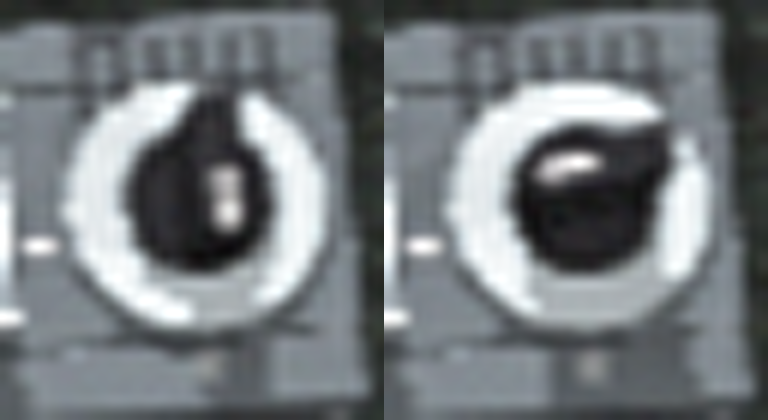

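The tip edge at rows 91–116 fits 1.4 rad, so the dial is at full. Everything is in place, so I'll hand it in.

```bash
python3 -c "
from cell import bot
print(bot.job_done())"
```

```text
the job is handed in; nothing more can be done
None
```

The job is handed in, at about 42 s on the robot's clock: tray fully in, stone and griddle seated, both pans home in bays 3 and 4, then the dial turned to full; glass and pepper mill not touched.

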